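Lever a stuck specimen carrier out of its nest and lean it on the inspection rest

TASK

The specimen carrier is gripped tight by the two spring rollers of its nest. Set the pry bar over the nest's fulcrum rod with its blade under the carrier's bare end and lever that end up until it snaps above the rollers and stays there when the bar is taken away. Lay the bar down flat on the bench, then put the carrier lengthways on the sloping rest, specimens facing out and bare end uppermost, with its block end resting against the ledge, and let go; leave the bottle, jar and beaker alone.

Things in the scene. Friction and masses are not known exactly. Their poses are not given: they have to be found in the camera images.
- nest: Fixed grey nest that holds the carrier. Origin: on the bench below the middle of the seated carrier. x runs level along the carrier towards the prying side (bare end, fulcrum), y across, z up. Base plate 235 x 120 mm, 18 mm high, x -105 to +130. The pedestal (58 mm wide) ends at x 45, so the carrier's last 30 mm at the bare end (x 45 to 75) overhang open space.
- nest_seat (a point): Middle of the nest's seat, 88.5 mm above the bench: the seated carrier's underside. Axes as the nest's. Stops round the plate with 1.5 mm play: wall at the far end (4 mm above the seat), side guides at x -75 to -25 (4 mm above it), two end posts at x 76.5 to 82.5 (3 mm above it), 42 mm clear between them for the blade.
- rollers (a point): Midpoint between the two spring rollers (10 mm thick, 26 mm long, one each side), 45 mm from the nest's middle, 96.3 mm above the bench. They overlap the plate's long edges by 1.6 mm from above. About 30 N up at the bare end pushes them aside; when the plate has risen about 12 mm here they snap back under it and hold it up, tilted 5 degrees. Posts behind them reach 100 mm up.
- fulcrum (a point): Top of the fulcrum rod at its middle: a level fixed steel rod, 10 mm thick, 64 mm long across the nest, top 80 mm above the bench, 100 mm from the nest's middle and 25 mm beyond the end of the carrier. Axes as the nest's. The seated carrier's underside is 8.5 mm higher than this point; between rod and pedestal all is open down to the base plate.
- carrier_block (a point): Loose aluminium carrier, 0.2 to 0.45 kg: plate 150 x 64 x 4 mm, on it a block 90 x 50 x 14 mm with three round dark specimens in its top. This point: centre of the block, 11 mm above the plate's underside; grip here across the 50 mm width. x along the plate to the bare end, y across, z out of the specimens. From here the block spans x -45 to 45 mm, the plate x -50 to 100 mm.
- carrier_bare_end (a point): Middle of the lower edge of the carrier's bare end (the end without block), on the underside. Axes as carrier_block.
- carrier_block_end (a point): Middle of the lower edge of the carrier's other end (5 mm past the block), on the underside. Axes as carrier_block.
- bar_grip (a point): Loose pry bar, 200 mm long, about 0.2 kg, lying on the bench: wooden handle 115 x 24 x 20 mm (20 high) and a straight flat steel blade 85 mm long, 20 wide, 4 thick, in line with it at mid height. This point: centre of the handle; x axis towards the blade's tip, z up as it lies (10 mm above the bench).
- bar_tip (a point): Middle of the blade's tip, at half its thickness, 142.5 mm from bar_grip along the bar's x. The blade begins 57.5 mm from bar_grip.
- easel_ledge (a point): Fixed sloping rest: a steel face 86 mm wide, 165 mm long, rising at 25 degrees from level, with a ledge along its lower edge, square to the face and 12 mm above it. This point: middle of the corner between face and ledge, 32 mm above the bench. Axes of the stand, not tilted with the face: x level and uphill, y across, z up. Friction alone about holds the carrier.
- dispenser: Bystander: clear bottle, 68 mm wide, 150 mm tall. Origin under its centre.
- paste_jar: Bystander: jar, 72 mm wide, 75 mm tall. Origin under its centre.
- beaker: Bystander: open glass beaker, 72 mm wide, 90 mm tall. Origin under its centre.
Not all that is in view belongs to the job. Leave any turquoise look-alike of the part that bears bar_grip alone.

How it is judged (in metres and radians):
On the way, in this order (a step that is already met when the one before it is completed fails the run):
1. the bare end of the carrier is levered up at least 2.5 mm by the bar bearing on the nest's fulcrum, the fingers not touching the carrier (z of carrier_bare_end in the frame of nest above 0.091 m and contact force between bar and carrier above 0.5 N and contact force between bar and nest above 0.5 N and contact force between the fingers and carrier below 0.2 N), for 0.05 s.
2. the bar is off the carrier and the bare end stays up on the rollers by itself (at least 8 mm above its seat) (z of carrier_bare_end in the frame of nest between 0.0965 and 0.115 m and contact force between bar and carrier below 0.05 N and horizontal distance between carrier_block and nest below 0.035 m and contact force between the fingers and carrier below 0.2 N), for 0.2 s.
At the end, for the whole second after the job is handed in: The carrier lies at rest on the sloping face, specimens outward and bare end up, its block end within about 6 mm of the ledge, within 18 mm of the middle of the face and turned less than 7 degrees on it; the bar lies flat on the bench at rest (x of carrier_block_end in the frame of easel_ledge between -0.005 and 0.006 m and y of carrier_block_end in the frame of easel_ledge between -0.018 and 0.018 m and z of carrier_block_end in the frame of easel_ledge between -0.005 and 0.006 m and z of carrier_bare_end in the frame of easel_ledge between 0.055 and 0.072 m and angle between the y axis of carrier_block and the y axis of easel_ledge, either way round below 0.12 rad and angle between carrier_block's own z axis and vertical below 0.52 rad and linear speed of each of carrier, bar below 0.01 m/s and height (world z) of each of bar_grip, bar_tip below 0.018 m); the robot touches nothing.
It fails at once if the dispenser bottle is pushed more than 20 mm (distance of dispenser from where it was at the start of the episode above 0.02 m).
It fails at once if the jar is pushed more than 20 mm (distance of paste_jar from where it was at the start of the episode above 0.02 m).
It fails at once if the beaker is pushed more than 20 mm (distance of beaker from where it was at the start of the episode above 0.02 m).
It fails at once if the carrier is dropped onto the bench (height (world z) of carrier_block below 0.03 m).
It also fails if it takes over 61 s, if anything falls off the work surface, if the arm or the gripper's body presses on something with over 40 N, if the wrist force passes 120 N, or if a joint passes its speed limit or range.

ROBOT

A 6-joint arm with a two-finger parallel gripper is mounted at the origin on the work surface. World frame = base frame: x ahead of the robot, y to its left, z up, the work surface at z = 0. Lengths are in mm, angles in rad, forces in N, time in s.
With the tool pointing down it reaches from about 350 to 975 mm from the base axis. Payload 7.1 kg.
Tool frame: the origin (TCP) lies midway between the tips of the shut fingers; the grasp point (between the pads) lies 19 mm behind it (ctrl.hold_point_z is the distance from the TCP to the grasp point, in mm); z points along the fingers, y is the direction in which the jaws open and shut (so a half turn about z gives the same grasp; the last joint's range is limited). The gripper opens to 88 mm and grips with 3 to 60 N. Pads are 20 mm wide; open, the fingers measure 115 mm over their backs; the gripper's body (75 mm by 178 mm) begins 61 mm behind the grasp point.
Start: joints at [-1.315, 0.423, 1.63, -0, 1.089, -0.019], TCP at [169.615, -601.528, 222.675] pointing down, gripper open.
Joint ranges: [-3, 3], [-0.9, 2.11], [0.09, 2.58], [-1.31, 4.45], [0.11, 2.69], [-2.54, 2.54]. Speed limits (rad/s): [2.39, 2.39, 3.01, 3.14, 3.14, 3.14].

INTERFACE

Orientations are given as a rotation vector (axis times angle).
In Python, from workcell import ctrl, eyes gives the robot as it stands.
- The arm moves only by the tool move_arm, never from a script. Its argument "deltas" is a list of rows, each a list of 6 numbers: the shift along the tool's x, y, z in mm, then the turn, a rotation vector about the tool's x, y, z in rad. A call has 1 to 5 rows; each row shifts and turns the pose as measured when the row begins, along the tool's axes as they then stand; what a row does not reach is not made up. A row lasts 1/12 s, in which the tool goes at most 41.7 mm and 7.16 degrees, less where a joint would pass 70% of its speed; a pose out of reach is approached as far as the arm can. A call is refused whole if a number of a shift passes 41.7 or a number of a turn 0.125, either way. A call with a gripper value outside its range is refused whole. "hand" is the closure, from -1 (fully open) to 1 (shut), set as the call begins (left out, the last holds). The fingers move at their own pace and stop on an object; the grip force is fixed at half the most. Time passes only in rows, so rows that do not move let the fingers close. It gives the time, the measured TCP pose, the force and the opening at its end, in the units of the state.
- ctrl.get_obs(): the state, without advancing time (a new reading comes with each control period).
- eyes.get_image(name): name is "scene" or "top" or "wrist"; returns a dict with "frame" (420x560x3 uint8, red, green, blue), "range_z" (420x560 float32, mm along the optical axis (not along the pixel's ray), 0 where there is no reading), "fx", "fy", "cx", "cy" (pixels), "cam_to_world" (4x4, takes a point from camera to world coordinates). Camera axes: x right, y down, z forward; pixel columns grow to the right and rows downward; lengths in mm; the calibration is good to about 2 mm. A picture is of the moment at which its call begins.
- ctrl.close_job(): hands the job in, once; it reports no verdict.
The state is a dict: "t": time; "qpos": joint angles; "qvel": joint speeds; "joint_torque": joint torques, N m; "ee_pos": TCP position; "orientation": TCP orientation; "ft_force": force on the tool from outside, world axes, zero at the start; "moment": the same for the moment, N m; "width": finger opening in mm.
Only numpy, scipy, OpenCV 4.12 (cv2) and the standard library are available. Lean on these libraries where they do the work, as an engineer would, in place of code of your own. Each camera call takes 0.05 s, during which the arm holds its last target.

## Working session

There is one attempt and no reset: what is moved stays moved. The work goes in short steps, Python scripts to look and compute and a tool call to move; the robot and the scene stay as the last step left them, time stands still between calls to the robot, and variables do not carry over. Pictures are saved under pics/ and viewed, and the job is handed in when it is done.

Besides the shell and the picture viewer there is one more tool, called after ">>>" as a command line: name --pt "numbers of a row" for each row, then --argument value for the rest. move_arm: Moves the arm, as the interface text tells. Its arguments: {"type":"object","properties":{"deltas":{"type":"array"},"hand":{"type":"number"}},"required":["deltas"]}

```bash
ls; mkdir -p pics; cat > h.py <<'E'
import numpy as np, cv2, pickle
from workcell import ctrl, eyes
def snap(n,tag):
    d=eyes.get_image(n); pickle.dump(d,open(f'pics/{tag}.pkl','wb'))
    cv2.imwrite(f'pics/{tag}.png',d['frame'][:,:,::-1]); return d
def load(tag): return pickle.load(open(f'pics/{tag}.pkl','rb'))
def ray(d,u,v):
    T=np.array(d['cam_to_world']); r=T[:3,:3]@np.array([(u-d['cx'])/d['fx'],(v-d['cy'])/d['fy'],1.]); return T[:3,3],r
def onz(d,u,v,z):
    o,r=ray(d,u,v); return o+r*(z-o[2])/r[2]
def pt(d,u,v):
    o,r=ray(d,u,v); return o+r*d['range_z'][int(round(v)),int(round(u))]
def proj(d,p):
    T=np.array(d['cam_to_world']); c=T[:3,:3].T@(np.array(p)-T[:3,3]); return d['fx']*c[0]/c[2]+d['cx'],d['fy']*c[1]/c[2]+d['cy']
E
python3 - <<'E'
from h import *
o=ctrl.get_obs(); print(o['t'],ctrl.hold_point_z)
for n in('scene','top','wrist'):
    d=snap(n,n+'0'); print(n,np.round(d['cam_to_world'],3).tolist(),d['fx'])
print(ctrl.get_obs()['t'])
E
```

```text
pics
0.0 18.700000000000003
scene [[-0.68, 0.559, -0.474, 1188.066], [0.733, 0.509, -0.451, 572.322], [-0.011, -0.654, -0.756, 1137.696], [0.0, 0.0, 0.0, 1.0]] 475.07413841870897
top [[-0.007, -0.992, 0.124, 360.354], [-1.0, 0.007, 0.003, -73.596], [-0.004, -0.124, -0.992, 1646.495], [0.0, 0.0, 0.0, 1.0]] 502.0436071173267
wrist [[0.271, -0.923, -0.273, 244.734], [-0.963, -0.26, -0.075, -580.992], [-0.001, 0.283, -0.959, 384.457], [0.0, 0.0, 0.0, 1.0]] 374.2879461152855
0.15
```

View pics/scene0.png

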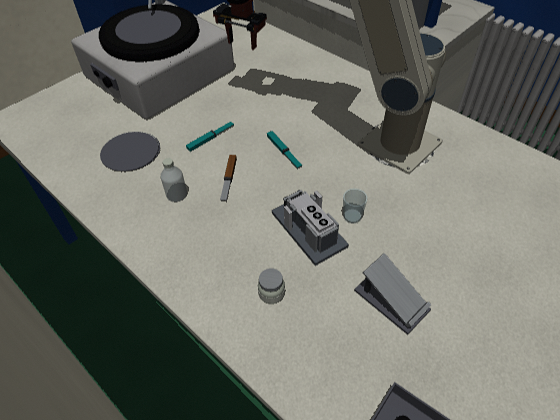

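View pics/top0.png

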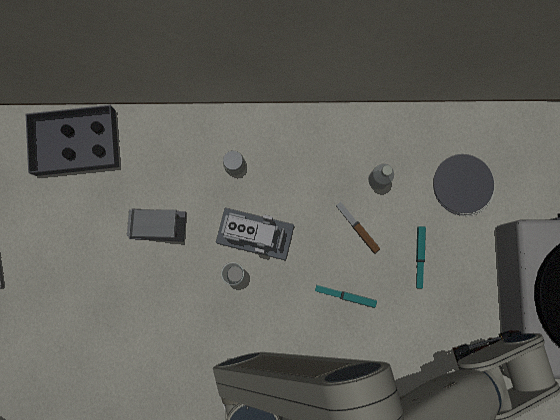

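View pics/wrist0.png

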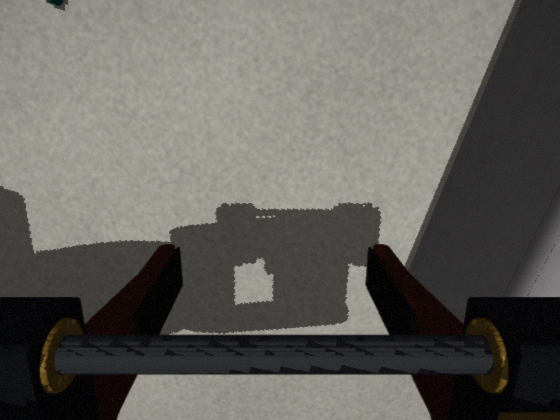

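```bash
python3 - <<'E'
from h import *
d=load('top0');f=d['frame'][:,:,::-1]
cv2.imwrite('pics/c1.png',cv2.resize(f[190:320,110:310],None,fx=4,fy=4,interpolation=cv2.INTER_CUBIC)[:600])
cv2.imwrite('pics/c2.png',cv2.resize(f[190:320,300:440],None,fx=4,fy=4,interpolation=cv2.INTER_CUBIC))
d=load('scene0');f=d['frame'][:,:,::-1]
cv2.imwrite('pics/c3.png',cv2.resize(f[180:340,260:440],None,fx=3.7,fy=3.7,interpolation=cv2.INTER_CUBIC))
o=ctrl.get_obs();print(o)
E
```

```text
{'t': 0.15, 'qpos': array([-1.31496753e+00,  4.23674943e-01,  1.63050314e+00, -1.31293422e-05,
        1.08858314e+00, -1.90217203e-02]), 'qvel': array([ 8.44513612e-04, -1.89464412e-03, -1.74254985e-03, -6.77600994e-05,
        5.59681051e-04,  4.18623868e-04]), 'joint_torque': array([-8.99985025e-04, -5.44982278e+01, -2.73918933e+01,  6.45088241e-02,
        2.04746565e-02, -5.69977669e-05]), 'ee_pos': array([ 169.52715139, -601.12594071,  222.07868882]), 'orientation': array([-3.11082432e+00, -4.30227233e-01,  2.34882271e-04]), 'ft_force': array([0.20648482, 0.69939002, 0.51155736]), 'moment': array([-0.03052794,  0.03347911,  0.0447905 ]), 'width': 87.80392348176422}
```

View pics/c1.png

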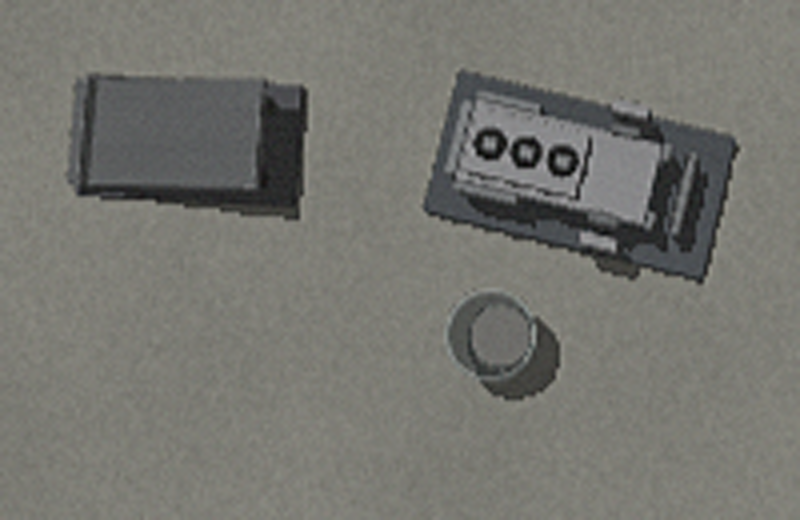

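View pics/c2.png

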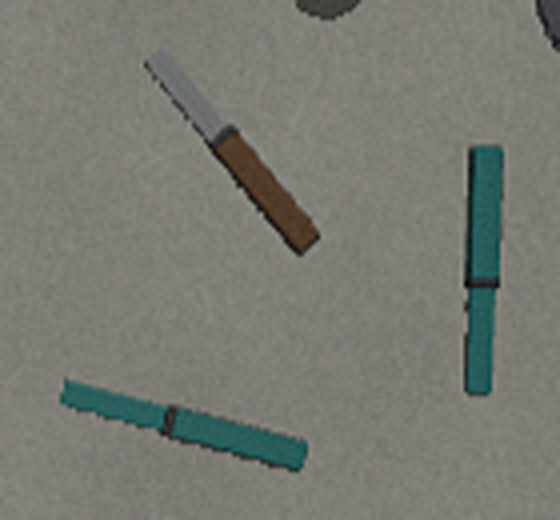

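View pics/c3.png

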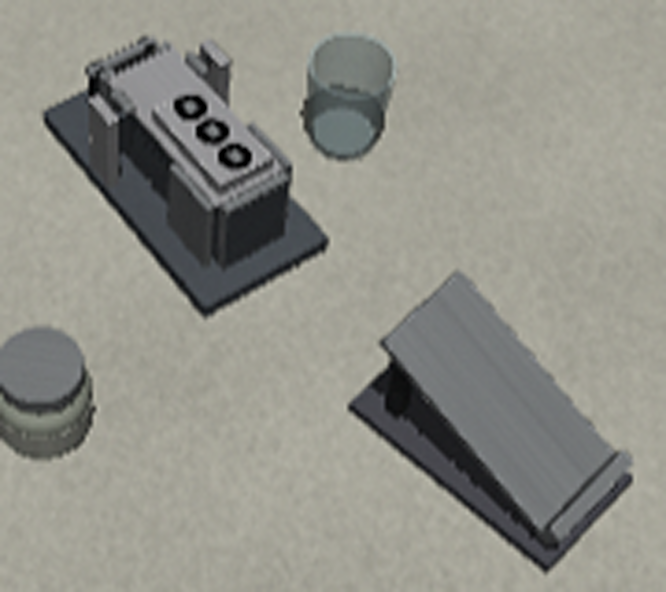

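The crop confirms it. There are three bar shapes in the top view: the wood and steel one at (358,228), and turquoise ones at (346,296) and (420,257). Only the first has a wooden handle and steel blade, so that is the pry bar. The easel ledge is at its left (+y) end, and the nest's fulcrum is on its right (-y) side.

```bash
python3 - <<'E'
from h import *
d=load('top0')
def c1(x,y):return x/4+110-.4,y/4+190-.4
def c2(x,y):return x/4+300-.4,y/4+190-.4
P=np.array([onz(d,*c1(*p),18)[:2] for p in[(461,70),(738,137),(704,282),(427,212)]])
print('base',P.round(1).tolist())
a=(P[1]+P[2])/2;b=(P[0]+P[3])/2;x=(a-b)/np.linalg.norm(a-b);print('len',np.linalg.norm(a-b),np.linalg.norm(P[0]-P[3]),'yaw',np.degrees(np.arctan2(x[1],x[0])),'origin',(a+b)/2-12.5*x)
x2=(P[1]-P[0]);x3=P[2]-P[3];y=P[0]-P[3];print([np.degrees(np.arctan2(v[1],v[0])) for v in(x2,x3,y)])
# fulcrum rod ends, top z 80
F=[onz(d,*c1(*p),80)[:2] for p in[(692,155),(680,237)]];print('rod',np.round(F,1),np.mean(F,axis=0))
# specimens at z 106.5
S=np.array([onz(d,*c1(*p),106.5)[:2] for p in[(490,145),(526,152),(563,160)]]);v=S[2]-S[0];print('spec',S.round(1).tolist(),np.degrees(np.arctan2(v[1],v[0])))
# plate bare end corners z 92.5
C=np.array([onz(d,*c1(*p),92.5)[:2] for p in[(667,145),(648,226)]]);print('bare',C.round(1).tolist(),C.mean(0))
# depth easel
for tag in('top0',):
  for p in[(100,80),(100,185),(250,185),(250,85),(170,130)]:
    u,v=c1(*p);print('easel',p,pt(d,u,v).round(1))
for p in[(86,75),(76,190),(268,190),(265,82)]:
  u,v=c1(*p);print(pt(d,u,v).round(1),onz(d,u,v,32).round(1),onz(d,u,v,102).round(1))
# bar
B=d['frame'].astype(int)
hsv=cv2.cvtColor(d['frame'],cv2.COLOR_RGB2HSV);print(hsv[228,358],hsv[228+0,360])
m=((B[:,:,0]-B[:,:,2]>30)&(np.arange(560)[None]>320)&(np.arange(560)[None]<390)&(np.arange(420)[:,None]>200)&(np.arange(420)[:,None]<260)).astype(np.uint8)
cs,_=cv2.findContours(m,0,2);c=max(cs,key=cv2.contourArea);r=cv2.minAreaRect(c);print(r);g=onz(d,*r[0],20);print('grip',g)
q=cv2.boxPoints(r);print(np.array([onz(d,*k,20)[:2] for k in q]).round(1))
t=onz(d,*c2(154,57),12);print('tip',t, np.linalg.norm((t-g)[:2]),np.degrees(np.arctan2(*(t-g)[[1,0]])))
E
```

```text
base [[593.4, 113.8], [536.6, -112.6], [418.9, -83.9], [477.1, 140.6]]
len 232.67161664800918 119.33843253573049 yaw -104.31641526579888 origin [509.59486863  26.61413418]
[np.float64(-104.0956620656019), np.float64(-104.53855197236349), np.float64(-12.986152431413489)]
rod [[515.9 -74.9]
 [451.8 -65.1]] [483.85563833 -69.97414538]
spec [[522.2, 80.9], [516.5, 53.1], [510.1, 24.5]] -102.04892804602187
bare [[522.6, -55.5], [459.7, -40.4]] [491.18917761 -47.95093025]
easel (100, 80) [585.2 405.1  33.3]
easel (100, 185) [501.6 409.3  10.9]
easel (250, 185) [493.  266.6 101.3]
easel (250, 85) [571.2 268.7  99. ]
easel (170, 130) [540.4 339.3  63.9]
[5.941e+02 4.268e+02 1.000e-01] [589.5 417.1  32. ] [579.6 395.8 102. ]
[497.3 427.4  15.4] [495.9 422.3  32. ] [490.  400.8 102. ]
[496.  270.4  17.3] [494.8 267.3  32. ] [489.  252.5 102. ]
[573.3 256.7 100.6] [582.7 271.4  32. ] [573.1 256.4 102. ]
[ 13 120  81] [ 12 131  82]
((366.5618591308594, 237.36083984375), (32.784332275390625, 6.584110260009766), 50.52754211425781)
grip [ 490.56682885 -347.1875462    20.        ]
[[ 525.3 -306. ]
 [ 538.9 -322.9]
 [ 456.  -388.2]
 [ 442.6 -371.3]]
tip [ 602.33488823 -258.07244843   12.        ] 142.94614281511767 38.566115212723304
```

```bash
cat >> h.py <<'E'
from scipy.spatial.transform import Rotation as Ro
def Rt(yaw,p=0):
    y,p=np.radians([yaw,p]); x=np.array([np.cos(y)*np.cos(p),np.sin(y)*np.cos(p),np.sin(p)])
    yy=np.array([np.sin(y),-np.cos(y),0]); return np.array([x,yy,np.cross(x,yy)]).T
def plan(pos,R,n=None,cap=39,rc=.118,P=None,R0=None):
    if P is None:
        o=ctrl.get_obs();P=o['ee_pos'];R0=Ro.from_rotvec(o['orientation'])
    pos=np.array(pos,float);rv=(R0.inv()*Ro.from_matrix(R)).as_rotvec()
    if n is None: n=int(max(np.ceil(np.linalg.norm(pos-P)/cap),np.ceil(np.linalg.norm(rv)/rc),1))
    out=[];prev=P;Rp=R0
    for i in range(1,n+1):
        q=P+(pos-P)*i/n;Rq=R0*Ro.from_rotvec(rv*i/n)
        row=list(np.round(Rp.inv().apply(q-prev),1))+list(np.round((Rp.inv()*Rq).as_rotvec(),4)); out.append([float(v) for v in row]);prev=q;Rp=Rq
    for k in range(0,n,5): print(out[k:k+5])
    return Ro.from_matrix(R)
def st():
    o=ctrl.get_obs();R=Ro.from_rotvec(o['orientation']).as_matrix()
    print('t',round(o['t'],2),'p',o['ee_pos'].round(1),'yaw',np.degrees(np.arctan2(R[1,0],R[0,0])).round(2),'pitch',np.degrees(np.arcsin(R[2,0])).round(2),'roll',np.degrees(np.arcsin(R[2,1])).round(2),'F',o['ft_force'].round(1),'M',o['moment'].round(2),'w',round(o['width'],1),'q',o['qpos'].round(2));return o
E
python3 -c "
from h import *
st();plan([490.6,-347.2,110],Rt(38.5))"
```

```text
t 0.15 p [ 169.5 -601.1  222.1] yaw 15.75 pitch 0.0 roll -0.07 F [0.2 0.7 0.5] M [-0.03  0.03  0.04] w 87.8 q [-1.31  0.42  1.63 -0.    1.09 -0.02]
[[34.4, -14.3, 10.2, -0.0001, -0.0, -0.0361], [34.9, -13.0, 10.2, -0.0001, -0.0, -0.0361], [35.3, -11.8, 10.2, -0.0001, -0.0, -0.0361], [35.7, -10.5, 10.2, -0.0001, -0.0, -0.0361], [36.1, -9.2, 10.2, -0.0001, -0.0, -0.0361]]
[[36.4, -7.9, 10.2, -0.0001, -0.0, -0.0361], [36.6, -6.6, 10.2, -0.0001, -0.0, -0.0361], [36.8, -5.2, 10.2, -0.0001, -0.0, -0.0361], [37.0, -3.9, 10.2, -0.0001, -0.0, -0.0361], [37.1, -2.6, 10.2, -0.0001, -0.0, -0.0361]]
[[37.2, -1.2, 10.2, -0.0001, -0.0, -0.0361]]
```

>>> move_arm --pt "34.4 -14.3 10.2 0 0 -0.036" --pt "34.9 -13 10.2 0 0 -0.036" --pt "35.3 -11.8 10.2 0 0 -0.036" --pt "35.7 -10.5 10.2 0 0 -0.036" --pt "36.1 -9.2 10.2 0 0 -0.036" --hand -1

```text
t: 0.57
ee_pos: [315.0, -488.3, 170.5]
orientation: [3.057, 0.7, -0.002]
ft_force: [0.2, -1.1, 0.2]
width: 87.6
```

>>> move_arm --pt "36.4 -7.9 10.2 0 0 -0.036" --pt "36.6 -6.6 10.2 0 0 -0.036" --pt "36.8 -5.2 10.2 0 0 -0.036" --pt "37 -3.9 10.2 0 0 -0.036" --pt "37.1 -2.6 10.2 0 0 -0.036"

```text
t: 0.98
ee_pos: [466.7, -366.6, 116.0]
orientation: [2.979, 0.984, -0.003]
ft_force: [-0.1, -0.8, -0.8]
width: 87.5
```

```bash
python3 -c "
from h import *
st();plan([490.6,-347.2,110],Rt(38.5))"
```

```text
t 0.98 p [ 466.7 -366.6  116. ] yaw 36.55 pitch -0.19 roll 0.23 F [-0.1 -0.8 -0.8] M [-0.05 -0.05  0.01] w 87.5 q [-0.68  0.52  1.77 -0.01  0.85  0.25]
[[30.8, -1.4, 5.9, 0.0039, 0.0033, -0.0339]]
```

>>> move_arm --pt "30.8 -1.4 6 0.004 0.003 -0.034" --pt "0 0 0 0 0 0"

```text
t: 1.15
ee_pos: [494.9, -341.2, 107.2]
orientation: [-2.959, -1.047, 0.001]
ft_force: [0.2, 0.6, -0.1]
width: 87.9
```

```bash
python3 -c "
from h import *
snap('wrist','w1');st()"
```

```text
t 1.2 p [ 493.4 -342.3  107.4] yaw 38.91 pitch -0.04 roll -0.19 F [-0.9  0.3 -0.1] M [-0.03 -0.04  0.02] w 87.5 q [-0.63  0.54  1.75  0.    0.85  0.27]
```

View pics/w1.png

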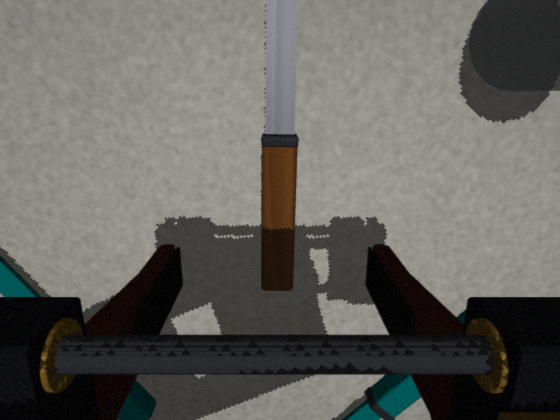

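The wrist view shows the wooden handle running from about (280,140) to (277,290), centred between the fingers. I'll refine that by casting rays.

```bash
python3 -c "
from h import *
d=load('w1')
f=[onz(d,280,146,20),onz(d,278,289,20)];b=[onz(d,281,20,12),onz(d,281,130,12)]
print(np.round(f+b,1));g=(f[0]+f[1])/2;print(g,np.linalg.norm(f[0]-f[1]))
for a,c in((f[0],f[1]),(b[0],b[1]),(b[0],f[1])): print(np.degrees(np.arctan2(*(a-c)[[1,0]])))
st();plan([489.5,-347.5,4],Rt(39))"
```

```text
[[ 533.1 -316.6   20. ]
 [ 450.  -382.5   20. ]
 [ 593.6 -268.1   12. ]
 [ 541.1 -311.    12. ]]
[ 491.55890918 -349.53870003   20.        ] 105.99608404460336
38.43902929472762
39.28689988303745
38.55001980925737
t 1.2 p [ 493.4 -342.3  107.4] yaw 38.91 pitch -0.04 roll -0.19 F [-0.9  0.3 -0.1] M [-0.03 -0.04  0.02] w 87.5 q [-0.63  0.54  1.75  0.    0.85  0.27]
[[-2.1, 0.7, 34.5, -0.0011, 0.0002, -0.0005], [-2.1, 0.6, 34.5, -0.0011, 0.0002, -0.0005], [-2.1, 0.6, 34.5, -0.0011, 0.0002, -0.0005]]
```

>>> move_arm --pt "-2.2 0.6 34.5 0.003 0 0.005" --pt "-2.2 0.6 34.5 0 0 0" --pt "-2.2 0.6 30 0 0 0" --pt "0 0 3 0 0 0"

```text
t: 1.53
ee_pos: [490.1, -351.2, 5.9]
orientation: [2.964, 1.038, 0.001]
ft_force: [-0.4, 1.7, -0.5]
width: 87.6
```

```bash
python3 -c "
from h import *
st();plan([489.5,-348,3.5],Rt(38.6))"
```

```text
t 1.53 p [ 490.1 -351.2    5.9] yaw 38.59 pitch 0.02 roll 0.09 F [-0.4  1.7 -0.5] M [-0.03  0.    0.03] w 87.6 q [-0.64  0.7   1.77 -0.    0.67  0.26]
[[1.5, -2.9, 2.4, 0.0015, -0.0003, -0.0002]]
```

>>> move_arm --pt "1.5 -2 2 0 0 0"

```text
t: 1.62
ee_pos: [489.0, -349.6, 3.4]
orientation: [2.966, 1.035, -0.0]
ft_force: [0.2, -0.7, 0.6]
width: 88.2
```

>>> move_arm --pt "0 0 0 0 0 0" --pt "0 0 0 0 0 0" --pt "0 0 0 0 0 0" --pt "0 0 0 0 0 0" --pt "0 0 0 0 0 0" --hand 1

```text
t: 2.03
ee_pos: [489.7, -352.4, 9.2]
orientation: [2.963, 1.029, 0.005]
ft_force: [0.2, 1.0, 0.7]
width: 57.6
```

```bash
python3 -c "
from h import *
st()"
```

```text
t 2.03 p [ 489.7 -352.4    9.2] yaw 38.31 pitch 0.06 roll 0.34 F [0.2 1.  0.7] M [-0.06 -0.    0.02] w 57.6 q [-0.64  0.69  1.78 -0.    0.67  0.26]
```

>>> move_arm --pt "0.5 -1.5 2.8 0 0 0" --pt "0.5 -1 2 0 0 0"

```text
t: 2.2
ee_pos: [490.3, -350.8, 6.4]
orientation: [2.96, 1.028, 0.008]
ft_force: [-0.2, -1.3, 0.4]
width: 44.2
```

```bash
python3 -c "
from h import *
st()"
```

```text
t 2.2 p [ 490.3 -350.8    6.4] yaw 38.3 pitch 0.12 roll 0.57 F [-0.2 -1.3  0.4] M [-0.03 -0.02 -0.03] w 44.2 q [-0.64  0.69  1.78 -0.    0.66  0.26]
```

>>> move_arm --pt "0 -1.5 3.5 0.009 0 -0.004" --pt "0 -0.5 1.5 0 0 0" --pt "0 0 1 0 0 0"

```text
t: 2.45
ee_pos: [489.2, -348.8, 0.3]
orientation: [-2.965, -1.038, -0.004]
ft_force: [-2.9, -0.1, 18.8]
width: 24.6
```

```bash
python3 -c "
from h import *
st()"
```

```text
t 2.45 p [ 4.892e+02 -3.488e+02  3.000e-01] yaw 38.59 pitch 0.13 roll 0.04 F [-2.9 -0.1 18.8] M [-0.2   0.21 -0.06] w 24.6 q [-0.64  0.71  1.78  0.    0.66  0.25]
```

>>> move_arm --pt "0 0 -2 0 0 0" --pt "0 0 -0.5 0 0 0" --pt "0 0 -8 0 0 0" --pt "0 0 -30 0 0 0" --pt "0 0 -38 0 0 0"

```text
t: 2.87
ee_pos: [483.5, -344.6, 72.2]
orientation: [-2.95, -1.034, 0.013]
ft_force: [0.3, -0.4, -2.1]
width: 23.7
```

```bash
python3 -c "
from h import *
st()
snap('wrist','w2')"
```

```text
t 2.87 p [ 483.5 -344.6   72.2] yaw 38.61 pitch -0.14 roll -0.98 F [ 0.3 -0.4 -2.1] M [-0.08 -0.05  0.01] w 23.7 q [-0.64  0.59  1.77  0.    0.8   0.25]
```

View pics/w2.png

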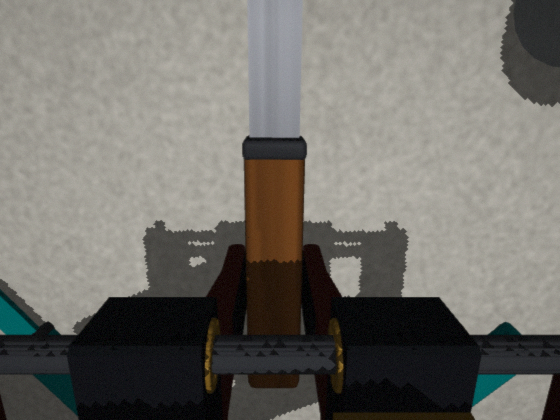

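```bash
cat >> h.py <<'E'
def tool(p,o):
    R=Ro.from_rotvec(o['orientation']); return R.inv().apply(np.array(p)-o['ee_pos'])
E
python3 -c "
from h import *
o=ctrl.get_obs();d=load('w2')
for u,v in((274,5),(274,30),(274,60),(274,100),(274,130),(274,145),(274,155),(274,170),(274,200),(274,240),(274,290),(256,60),(294,60),(250,200),(298,200),(272,380)):
  print(u,v,tool(pt(d,u,v),o).round(1))
t=snap('top','t2');snap('scene','s2')
"
```

```text
274 5 [107.6  -3.1  -4.2]
274 30 [99.5 -3.1 -3.3]
274 60 [89.  -3.1 -4.5]
274 100 [74.6 -3.1 -4.3]
274 130 [63.3 -3.1 -5.2]
274 145 [ 58.4  -3.  -12.3]
274 155 [ 54.7  -3.  -13.4]
274 170 [ 48.7  -3.  -11.8]
274 200 [ 36.7  -3.  -12. ]
274 240 [ 19.5  -3.1 -11.6]
274 290 [ -2.7  -3.  -12.8]
256 60 [89.  -9.8 -4.9]
294 60 [89.1  4.4 -3.8]
250 200 [ 36.5 -12.6 -11.5]
298 200 [ 36.7   6.4 -12. ]
272 380 [-49.7  -4.  -11.9]
```

View pics/t2.png

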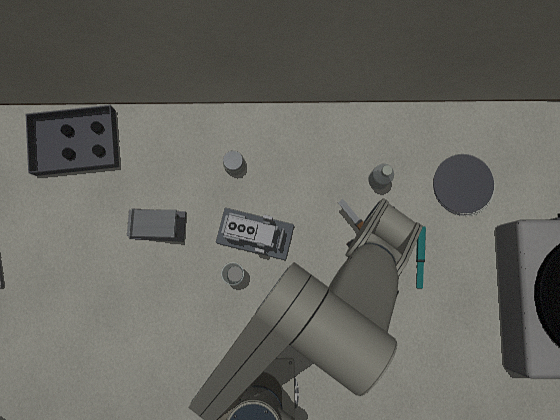

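View pics/s2.png

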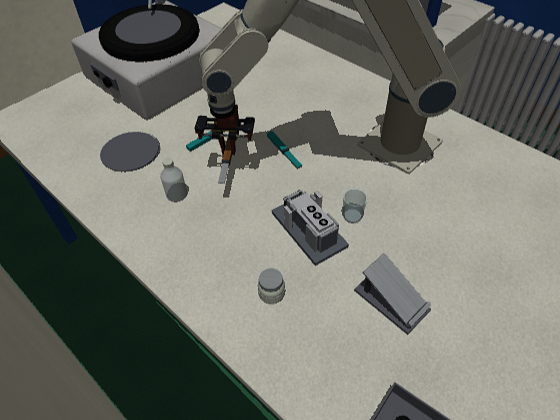

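```bash
python3 -c "
from h import *
for t in('w1','w2'):
  d=load(t)
  print(t,[pt(d,u,v).round(1)[2] for u,v in((150,50),(150,100),(100,180),(400,50),(400,130))])
d=load('w1')
print([pt(d,u,v).round(1) for u,v in((280,160),(280,200),(280,250),(280,60),(280,120))])
for i in range(3): st()
d=load('w2');print(d['cam_to_world'][:3,3])
"

```

```text
w1 [np.float64(0.7), np.float64(0.5), np.float64(0.1), np.float64(-0.4), np.float64(0.4)]
w2 [np.float64(-0.4), np.float64(0.6), np.float64(1.1), np.float64(-0.2), np.float64(-0.5)]
[array([ 525.8, -322.5,   19.7]), array([ 504.3, -340. ,   20.5]), array([ 475.4, -363.7,   20.3]), array([ 575.1, -282.4,   11.9]), array([ 545.8, -306.3,   12.5])]
t 3.02 p [ 486.9 -347.1   76.2] yaw 38.61 pitch 0.02 roll -0.37 F [-0.6  0.  -2.7] M [-0.03 -0.01 -0.05] w 24.1 q [-0.64  0.58  1.77  0.    0.8   0.25]
t 3.02 p [ 486.9 -347.1   76.2] yaw 38.61 pitch 0.02 roll -0.37 F [-0.6  0.  -2.7] M [-0.03 -0.01 -0.05] w 24.1 q [-0.64  0.58  1.77  0.    0.8   0.25]
t 3.02 p [ 486.9 -347.1   76.2] yaw 38.61 pitch 0.02 roll -0.37 F [-0.6  0.  -2.7] M [-0.03 -0.01 -0.05] w 24.1 q [-0.64  0.58  1.77  0.    0.8   0.25]
[ 546.67021239 -298.78060914  234.41653081]
```

```bash
python3 -c "
from h import *
d=snap('wrist','w3')
o=st()
d=snap('wrist','w3')
o2=st()
for u,v in((274,30),(274,100),(274,130),(274,170),(274,200),(274,240),(274,290)):
  print(u,v,tool(pt(d,u,v),o).round(1),tool(pt(d,u,v),o2).round(1))
r=d['range_z'][100:180,274];print(r.round(0))
"

```

```text
t 3.07 p [ 485.8 -346.3   74.5] yaw 38.61 pitch -0.03 roll -0.54 F [ 0.3 -0.2 -2.3] M [-0.1   0.01 -0.04] w 24.1 q [-0.64  0.59  1.77  0.    0.79  0.25]
t 3.12 p [ 485.  -345.7   73.3] yaw 38.61 pitch -0.06 roll -0.68 F [-0.1  0.4 -3.1] M [ 0.01 -0.01 -0.02] w 24.0 q [-0.64  0.59  1.77  0.    0.79  0.25]
274 30 [100.5   1.  -12.5] [100.7   1.9 -13.7]
274 100 [ 75.7   1.  -11.9] [ 76.    1.9 -13.1]
274 130 [ 64.4   1.  -12.5] [ 64.6   1.9 -13.8]
274 170 [ 49.9   1.  -20.2] [ 50.1   1.9 -21.4]
274 200 [ 38.1   1.  -21. ] [ 38.3   1.9 -22.2]
274 240 [ 21.    1.  -20.3] [ 21.2   1.9 -21.5]
274 290 [ -2.2   1.  -19.5] [ -2.    1.9 -20.7]
[145. 145. 145. 146. 145. 146. 147. 146. 146. 146. 146. 146. 146. 146.
 147. 146. 147. 148. 147. 147. 148. 147. 147. 148. 147. 148. 147. 149.
 148. 148. 148. 148. 147. 150. 149. 150. 149. 150. 146. 143. 141. 142.
 141. 142. 141. 140. 140. 142. 140. 142. 142. 141. 142. 143. 142. 143.
 142. 142. 143. 143. 144. 144. 144. 143. 144. 143. 144. 145. 144. 144.
 144. 144. 144. 145. 146. 144. 145. 145. 145. 145.]
```

```bash
cat >> h.py <<'E'
O=np.array([510.,26.6,0]);NY=-104.
def nest(x,y,z):
    a=np.radians(NY);return O+np.array([x*np.cos(a)-y*np.sin(a),x*np.sin(a)+y*np.cos(a),z])
def innest(p):
    a=np.radians(NY);d=np.array(p)-O;return np.array([d[0]*np.cos(a)+d[1]*np.sin(a),-d[0]*np.sin(a)+d[1]*np.cos(a),d[2]])
TIP=np.array([146,0,-9.])
def pose_tip(x,z,p,y=0):
    R=Rt(NY+180,p);return nest(x,y,z)-R@TIP,R
def bar():
    o=st();R=Ro.from_rotvec(o['orientation']);t=o['ee_pos']+R.apply(TIP);b=o['ee_pos']+R.apply(TIP-[85,0,0]);t=innest(t);b=innest(b)
    k=(100-b[0])/(t[0]-b[0]);print('tip nest',t.round(1),'at rod centre',(b+k*(t-b)).round(1),'at x75',(b+(75-b[0])/(t[0]-b[0])*(t-b)).round(1))
E
python3 -c "
from h import *
bar();p,R=pose_tip(128,125,-8);print(p);plan(p,R)"
```

```text
t 3.12 p [ 485.  -345.7   73.3] yaw 38.61 pitch -0.06 roll -0.68 F [-0.1  0.4 -3.1] M [ 0.01 -0.01 -0.02] w 24.0 q [-0.64  0.59  1.77  0.    0.79  0.25]
tip nest [251.3 154.6  82.1] at rod centre [100.  270.2  81.9] at x75 [ 75.  289.3  81.9]
[ 443.75411704 -239.09772429  136.40686012]
[[5.7, -18.3, -10.3, -0.0095, -0.0229, -0.1084], [7.4, -17.5, -10.6, -0.0095, -0.0229, -0.1084], [9.0, -16.5, -11.0, -0.0095, -0.0229, -0.1084], [10.5, -15.3, -11.4, -0.0095, -0.0229, -0.1084], [11.8, -14.0, -11.8, -0.0095, -0.0229, -0.1084]]
[[13.0, -12.6, -12.2, -0.0095, -0.0229, -0.1084]]
```

>>> move_arm --pt "5.7 -18.3 -10.3 -0.01 -0.023 -0.108" --pt "7.4 -17.5 -10.6 -0.01 -0.023 -0.108" --pt "9 -16.5 -11 -0.01 -0.023 -0.108" --pt "10.5 -15.3 -11.4 -0.01 -0.023 -0.108" --pt "11.8 -14 -11.8 -0.01 -0.023 -0.108"

```text
t: 3.53
ee_pos: [444.6, -255.1, 118.0]
orientation: [2.511, 1.776, -0.157]
ft_force: [0.8, 0.8, -1.4]
width: 23.8
```

```bash
python3 -c "
from h import *
bar();p,R=pose_tip(128,125,-8);print(p);plan(p,R)"
```

```text
t 3.53 p [ 444.6 -255.1  118. ] yaw 70.56 pitch -6.83 roll -0.46 F [ 0.8  0.8 -1.4] M [ 0.05 -0.06 -0.03] w 23.8 q [-0.47  0.42  1.96 -0.17  0.77 -0.01]
tip nest [143.8  18.6 109.5] at rod centre [100.   22.8 104.3] at x75 [ 75.   25.1 101.3]
[ 443.75411704 -239.09772429  136.40686012]
[[12.5, -6.3, -20.0, -0.0204, -0.0208, -0.094]]
```

>>> move_arm --pt "12.5 -6.3 -20 -0.02 -0.02 -0.094" --pt "0 0 0 0 0 0" --pt "0 0 0 0 0 0"

```text
t: 3.78
ee_pos: [438.9, -233.4, 133.5]
orientation: [2.398, 1.899, -0.176]
ft_force: [-0.0, 0.5, -2.8]
width: 23.8
```

```bash
python3 -c "
from h import *
bar();snap('top','t4');snap('scene','s4');snap('wrist','w4');bar()
f=load('t4')['frame'][:,:,::-1];g=load('s4')['frame'][:,:,::-1]
a=cv2.resize(f[190:270,210:310],None,fx=5,fy=5,interpolation=cv2.INTER_CUBIC)
b=cv2.resize(g[150:270,230:370],None,fx=4,fy=4,interpolation=cv2.INTER_CUBIC)
cv2.imwrite('pics/a4.png',a);cv2.imwrite('pics/b4.png',b)"
```

```text
t 3.78 p [ 438.9 -233.4  133.5] yaw 76.79 pitch -7.92 roll -0.59 F [-0.   0.5 -2.8] M [-0.04 -0.09  0.04] w 23.8 q [-0.43  0.37  1.99 -0.2   0.78 -0.06]
tip nest [123.7  -8.  122.3] at rod centre [100.   -8.3 119. ] at x75 [ 75.   -8.6 115.5]
t 3.93 p [ 439.5 -234.8  133.4] yaw 76.66 pitch -7.92 roll -0.56 F [ 0.4  0.5 -2.2] M [ 0.01 -0.11 -0.01] w 23.8 q [-0.43  0.37  1.99 -0.2   0.78 -0.06]
tip nest [124.9  -6.7 122.2] at rod centre [100.   -7.  118.7] at x75 [ 75.   -7.3 115.2]
```

View pics/a4.png

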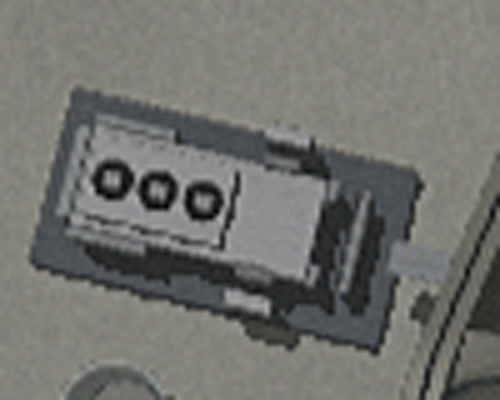

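View pics/b4.png

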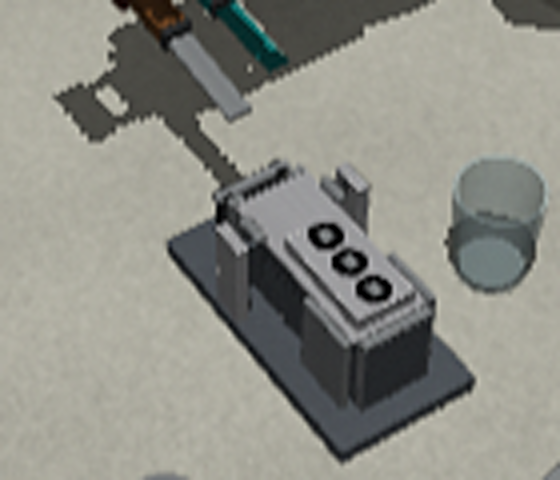

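View pics/w4.png

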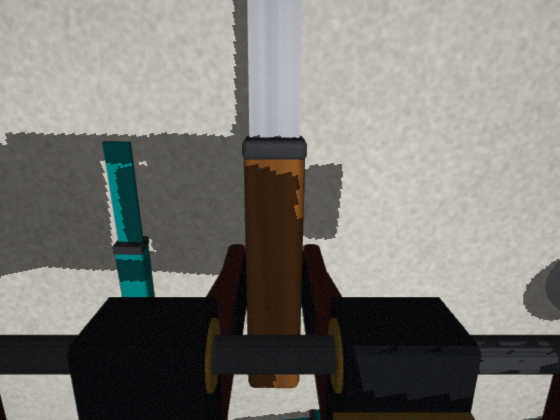

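```bash
python3 -c "
from h import *
d=load('t4')
p=onz(d,288,240,122.3);print('top tip',p,innest(p))
s=load('s4');q=onz(s,289.3,177.6,122.3);print('scene tip',q,innest(q))
# rod and bare end from t4, s4
c=lambda x,y:(210+x/5-.4,190+y/5-.4)
for n,pp,z in(('rod',[(367,195),(352,298)],80),('bare',[(330,185),(308,280)],92.5),('spec',[(113,180),(158,190),(203,201)],106.5)):
  print(n,[innest(onz(d,*c(*k),z)).round(1).tolist() for k in pp])
c=lambda x,y:(230+x/4-.4,150+y/4-.4)
for n,pp,z in(('spec',[(374,289),(350,262),(325,236)],106.5),('base',[(472,381),(344,459),(168,243)],18)):
  print(n,[innest(onz(s,*c(*k),z)).round(1).tolist() for k in pp])
"
```

```text
top tip [476.02731319 -91.01313388 122.3       ] [122.33825795  -4.51036053 122.3       ]
scene tip [470.42636329 -93.14544638 122.3       ] [125.76222407  -9.4290852  122.3       ]
rod [[98.4, 29.8, 80.0], [104.5, -35.1, 80.0]]
bare [[74.9, 29.3, 92.5], [75.6, -31.4, 92.5]]
spec [[-55.5, -0.5, 106.5], [-27.0, 0.0, 106.5], [1.7, -0.1, 106.5]]
spec [[-55.5, -1.9, 106.5], [-26.6, -2.2, 106.5], [2.6, -1.4, 106.5]]
base [[-108.8, -56.0, 18.0], [-112.3, 60.1, 18.0], [123.5, 57.9, 18.0]]
```

```bash
python3 -c "
from h import *
p,R=pose_tip(125,91,-8,-1);plan(p,R,n=2);plan(*pose_tip(55,81.2,-8,-1),n=5,P=p,R0=Ro.from_matrix(R))"
```

```text
[[2.1, 2.2, 15.3, -0.0042, -0.0007, 0.0057], [2.1, 2.2, 15.3, -0.0042, -0.0007, 0.0057]]
[[14.1, 0.0, -0.0, 0.0, 0.0, 0.0], [14.1, 0.0, -0.0, 0.0, 0.0, 0.0], [14.1, 0.0, -0.0, 0.0, 0.0, 0.0], [14.1, 0.0, -0.0, 0.0, 0.0, 0.0], [14.1, 0.0, -0.0, 0.0, 0.0, 0.0]]
```

>>> move_arm --pt "2 2.2 15.3 -0.004 -0.001 0.006" --pt "2 2.2 13 -0.004 -0.001 0.006" --pt "0 0 0 0 0 0"

```text
t: 4.18
ee_pos: [444.4, -238.5, 102.3]
orientation: [2.412, 1.869, -0.168]
ft_force: [-0.3, 0.6, -2.3]
width: 23.6
```

```bash
python3 -c "
from h import *
bar();p,R=pose_tip(55,81.2,-8,-1);plan(p,R,n=5)"
```

```text
t 4.18 p [ 444.4 -238.5  102.3] yaw 75.54 pitch -8.01 roll 0.02 F [-0.3  0.6 -2.3] M [ 0.05 -0.1   0.01] w 23.6 q [-0.43  0.43  1.99 -0.21  0.71 -0.02]
tip nest [127.3   1.7  90.8] at rod centre [100.    1.9  87. ] at x75 [75.   2.1 83.5]
[[14.6, -0.4, -0.1, -0.0001, 0.0, -0.0016], [14.6, -0.4, -0.1, -0.0001, 0.0, -0.0016], [14.6, -0.4, -0.1, -0.0001, 0.0, -0.0016], [14.6, -0.3, -0.1, -0.0001, 0.0, -0.0016], [14.6, -0.3, -0.1, -0.0001, 0.0, -0.0016]]
```

>>> move_arm --pt "14.6 -0.4 0 0 0 -0.002" --pt "14.6 -0.4 0 0 0 -0.002" --pt "10 -0.4 0 0 0 -0.002" --pt "2 0 0 0 0 0"

```text
t: 4.52
ee_pos: [452.9, -200.9, 94.0]
orientation: [2.418, 1.869, -0.173]
ft_force: [0.1, 0.5, -2.2]
width: 23.7
```

```bash
python3 -c "
from h import *
bar();p,R=pose_tip(55,81.2,-8,-1);plan(p,R,n=3)"
```

```text
t 4.52 p [ 452.9 -200.9   94. ] yaw 75.44 pitch -7.96 roll -0.3 F [ 0.1  0.5 -2.2] M [ 0.02 -0.1   0.03] w 23.7 q [-0.35  0.44  2.   -0.22  0.7   0.07]
tip nest [88.7  1.1 82.7] at rod centre [100.    1.   84.3] at x75 [75.   1.3 80.8]
[[11.2, -0.3, -1.1, -0.0022, -0.0002, -0.0032], [11.2, -0.3, -1.1, -0.0022, -0.0002, -0.0032], [11.2, -0.3, -1.1, -0.0022, -0.0002, -0.0032]]
```

>>> move_arm --pt "11.2 -0.3 -2.2 -0.002 0 0.003" --pt "11.2 -0.3 -1.5 -0.002 0 0.003" --pt "10 -0.3 -1.5 -0.002 0 0.003" --pt "0 0 0 0 0 0"

```text
t: 4.85
ee_pos: [461.4, -169.2, 94.7]
orientation: [2.424, 1.853, -0.167]
ft_force: [-0.5, 0.5, -2.1]
width: 23.9
```

```bash
python3 -c "
from h import *
snap('scene','s5');snap('top','t5');bar()
f=load('t5')['frame'][:,:,::-1];g=load('s5')['frame'][:,:,::-1]
a=cv2.resize(f[200:265,240:310],None,fx=6,fy=6,interpolation=cv2.INTER_CUBIC)
b=cv2.resize(g[170:240,250:340],None,fx=6,fy=6,interpolation=cv2.INTER_CUBIC)[:390]
h=min(len(a),len(b));cv2.imwrite('pics/b5.png',b);cv2.imwrite('pics/a5.png',a)"
```

```text
t 4.95 p [ 461.2 -170.1   94.8] yaw 74.8 pitch -7.99 roll 0.11 F [ 0.   0.1 -2.4] M [ 0.1  -0.05  0.01] w 23.9 q [-0.29  0.43  2.01 -0.22  0.7   0.14]
tip nest [56.8  3.3 83.4] at rod centre [100.    2.4  89.5] at x75 [75.   2.9 86. ]
```

View pics/b5.png

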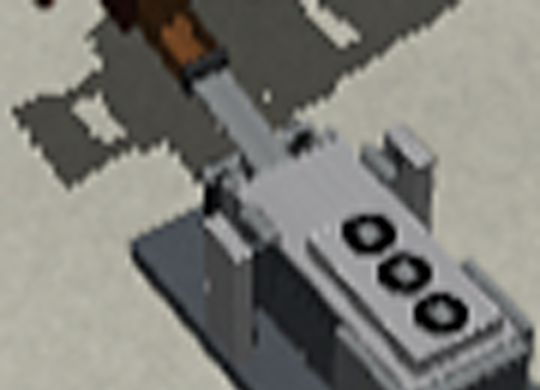

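View pics/a5.png

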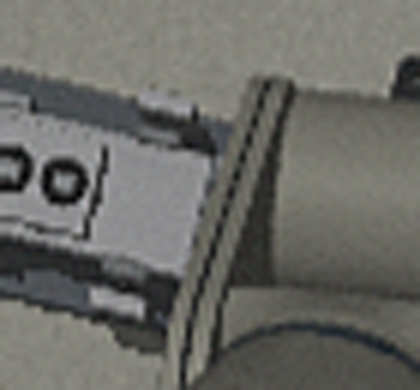

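```bash
cat >> h.py <<'E'
def lever(p,s=48,dz=0,y=-1):
    a=np.radians(p);t=np.array([100,75])+7*np.array([np.sin(a),np.cos(a)])+s*np.array([-np.cos(a),np.sin(a)])
    return pose_tip(t[0],t[1]+dz,p,y)
E
python3 -c "
from h import *
p,R=lever(3,47,0);plan(p,R,n=3);print()
for a in(8,14,20,26):
  p2,R2=lever(a,47); print(a,p2.round(1)); plan(p2,R2,P=p,R0=Ro.from_matrix(R),n=1); p,R=p2,R2"
```

```text
[[2.5, -0.5, 8.7, 0.0003, 0.0639, -0.007], [2.0, -0.4, 8.9, 0.0003, 0.0639, -0.007], [1.4, -0.4, 9.0, 0.0003, 0.0639, -0.007]]

8 [ 461.2 -165.    59.2]
[[0.6, -0.0, 8.6, -0.0, 0.0873, -0.0]]
14 [ 461.7 -162.9   49.1]
[[0.8, 0.0, 10.3, 0.0, 0.1047, -0.0]]
20 [ 462.5 -159.8   39.3]
[[0.8, -0.0, 10.3, 0.0, 0.1047, -0.0]]
26 [ 463.5 -155.7   29.8]
[[0.8, 0.0, 10.3, 0.0, 0.1047, 0.0]]
```

>>> move_arm --pt "2.5 -0.5 8.7 0 0.064 -0.007" --pt "2 -0.4 8.9 0 0.064 -0.007" --pt "1.4 -0.4 8 0 0.064 -0.007" --pt "0 0 0 0 0 0"

```text
t: 5.28
ee_pos: [462.8, -167.2, 69.2]
orientation: [-2.446, -1.919, -0.078]
ft_force: [-0.7, -0.1, -3.3]
width: 24.0
```

```bash
python3 -c "
from h import *
bar();p,R=lever(8,47,0);plan(p,R,n=2)"
```

```text
t 5.28 p [ 462.8 -167.2   69.2] yaw 76.26 pitch 3.37 roll 0.35 F [-0.7 -0.1 -3.3] M [-0.18  0.05 -0.  ] w 24.0 q [-0.41  0.48  2.01  0.1   0.66 -0.25]
tip nest [54.3  0.4 86.7] at rod centre [100.    0.6  84. ] at x75 [75.   0.5 85.5]
[[0.6, -1.1, 5.0, 0.0028, 0.0404, 0.0024], [0.4, -1.1, 5.0, 0.0028, 0.0404, 0.0024]]
```

>>> move_arm --pt "0.6 -0.6 5 0.002 0.04 0" --pt "0.4 -0.6 5 0.002 0.04 0" --pt "0 0 0.5 0 0 0"

```text
t: 5.53
ee_pos: [461.8, -167.0, 58.9]
orientation: [-2.406, -1.88, -0.167]
ft_force: [1.0, 6.8, 0.2]
width: 23.7
```

```bash
python3 -c "
from h import *
bar();p,R=lever(14,47,0);plan(p,R,n=2)"
```

```text
t 5.53 p [ 461.8 -167.    58.9] yaw 76.0 pitch 7.88 roll 0.05 F [1.  6.8 0.2] M [ 0.86 -0.32 -0.04] w 23.7 q [-0.46  0.51  2.    0.22  0.67 -0.39]
tip nest [56.1  0.  87.9] at rod centre [100.    0.   81.8] at x75 [75.   0.  85.3]
[[1.3, -0.5, 5.1, 0.0005, 0.0534, 0.0], [1.0, -0.5, 5.2, 0.0005, 0.0534, 0.0]]
```

>>> move_arm --pt "1.2 -0.4 5.6 0 0.054 0" --pt "1 -0.4 5.6 0 0.054 0"

```text
t: 5.7
ee_pos: [463.3, -164.3, 50.1]
orientation: [-2.348, -1.839, -0.287]
ft_force: [-2.3, -2.8, -1.4]
width: 24.0
```

```bash
python3 -c "
from h import *
bar();p,R=lever(20,47,0);plan(p,R,n=2)"
```

```text
t 5.7 p [ 463.3 -164.3   50.1] yaw 76.17 pitch 13.77 roll 0.23 F [-2.3 -2.8 -1.4] M [-0.98  0.54  0.13] w 24.0 q [-0.51  0.54  1.99  0.37  0.7  -0.56]
tip nest [56.9  0.4 93.6] at rod centre [100.    0.5  83. ] at x75 [75.   0.4 89.2]
[[0.7, -0.9, 5.8, 0.0016, 0.0544, 0.0015], [0.4, -0.9, 5.8, 0.0016, 0.0544, 0.0015]]
```

```bash
python3 -c "
from h import *
snap('scene','s6');snap('wrist','w6');bar()
g=load('s6')['frame'][:,:,::-1]
b=cv2.resize(g[150:240,240:360],None,fx=6,fy=6,interpolation=cv2.INTER_CUBIC)
cv2.imwrite('pics/b6.png',b)"
```

```text
t 5.8 p [ 462.5 -164.5   49.3] yaw 75.93 pitch 13.8 roll 0.08 F [ 1.3 -1.3  0.3] M [-0.04 -0.14 -0.07] w 23.8 q [-0.51  0.55  1.99  0.37  0.7  -0.56]
tip nest [57.3  0.3 92.9] at rod centre [100.    0.2  82.4] at x75 [75.   0.3 88.5]
```

View pics/b6.png

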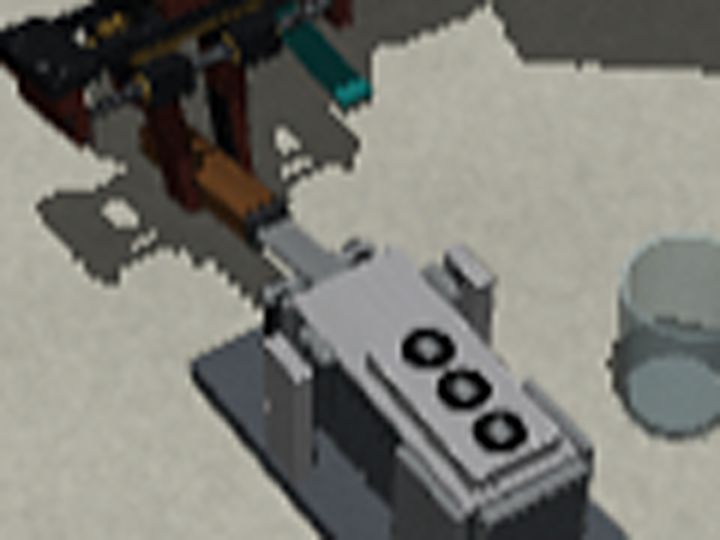

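View pics/w6.png

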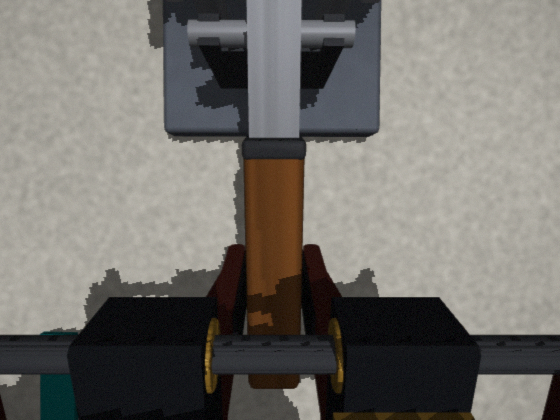

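```bash
python3 -c "
from h import *
d=load('w6');o=st()
for u,v in((274,5),(274,33),(274,60),(274,120),(274,170),(274,230),(205,26),(340,26),(205,33),(340,33),(205,40),(340,40)):
  p=pt(d,u,v);print(u,v,'nest',innest(p).round(1),'tool',tool(p,o).round(1))
for t in('s4','s6'):
  s=load(t)
  for x in (70,65,60,50,0,-25,-60):
    u,v=proj(s,nest(x,-18,93));
    print(t,x,innest(pt(s,u,v)).round(1))
"
```

```text
t 5.8 p [ 462.5 -164.5   49.3] yaw 75.93 pitch 13.8 roll 0.08 F [ 1.3 -1.3  0.3] M [-0.04 -0.14 -0.07] w 23.8 q [-0.51  0.55  1.99  0.37  0.7  -0.56]
274 5 nest [93.9  1.  85.9] tool [108.8   0.8 -11. ]
274 33 nest [103.4   1.   84.6] tool [ 99.2   0.8 -12. ]
274 60 nest [112.5   1.   82.4] tool [ 89.9   0.8 -12. ]
274 120 nest [133.6   1.1  75.3] tool [ 67.7   0.9 -10.2]
274 170 nest [153.6   1.   80. ] tool [ 49.3   0.9 -19.5]
274 230 nest [177.6   1.1  74.6] tool [ 24.8   0.9 -20. ]
205 26 nest [ 99.  -25.3  80.2] tool [102.4 -25.5  -6.7]
340 26 nest [98.7 26.3 79.7] tool [102.6  26.   -6.1]
205 33 nest [101.8 -25.2  80.7] tool [ 99.8 -25.4  -7.9]
340 33 nest [101.4  26.3  79.9] tool [100.1  26.   -6.9]
205 40 nest [104.1 -25.4  79.8] tool [ 97.4 -25.6  -7.5]
340 40 nest [103.7  26.4  79. ] tool [97.6 26.2 -6.6]
s4 70 [ 67.3 -16.   96.8]
s4 65 [ 66.7 -19.2  90.7]
s4 60 [ 62.5 -19.8  89.5]
s4 50 [ 50.2 -18.1  92.8]
s4 0 [ -8.  -11.8 105. ]
s4 -25 [-34.9 -10.  108.4]
s4 -60 [-68.  -11.1 106.2]
s6 70 [ 68.4 -16.9  95.2]
s6 65 [ 59.  -13.7 101.2]
s6 60 [ 60.4 -18.3  92.4]
s6 50 [ 46.7 -15.6  97.7]
s6 0 [-11.2  -9.2 109.8]
s6 -25 [-35.3  -9.6 109.1]
s6 -60 [-68.7 -10.5 107.4]
```

>>> move_arm --pt "0.8 -0.7 6 0 0.055 0" --pt "0.6 -0.7 6 0 0.055 0"

```text
t: 5.97
ee_pos: [463.5, -160.3, 40.0]
orientation: [-2.289, -1.788, -0.402]
ft_force: [-0.1, -0.7, -1.9]
width: 23.9
```

```bash
python3 -c "
from h import *
bar();p,R=lever(24,46,0);plan(p,R,n=2)
snap('scene','s7');snap('top','t7')
g=load('s7')['frame'][:,:,::-1]
b=cv2.resize(g[150:240,240:360],None,fx=6,fy=6,interpolation=cv2.INTER_CUBIC)
cv2.imwrite('pics/b7.png',b);bar()"
```

```text
t 5.97 p [ 463.5 -160.3   40. ] yaw 76.04 pitch 19.77 roll 0.19 F [-0.1 -0.7 -1.9] M [-0.34  0.05  0.03] w 23.9 q [-0.56  0.59  1.98  0.5   0.74 -0.72]
tip nest [58.2 -0.  97.9] at rod centre [100.   -0.   82.9] at x75 [75.  -0.  91.8]
[[-0.3, -0.6, 3.9, 0.0016, 0.0369, 0.0004], [-0.4, -0.6, 3.9, 0.0016, 0.0369, 0.0004]]
t 6.07 p [ 462.7 -160.5   39.1] yaw 75.85 pitch 19.8 roll 0.04 F [ 0.8 -0.1  3.2] M [ 0.16 -0.2  -0.09] w 23.6 q [-0.56  0.59  1.98  0.5   0.74 -0.71]
tip nest [58.7 -0.3 97.1] at rod centre [100.   -0.4  82.2] at x75 [75.  -0.3 91.2]
```

View pics/b7.png

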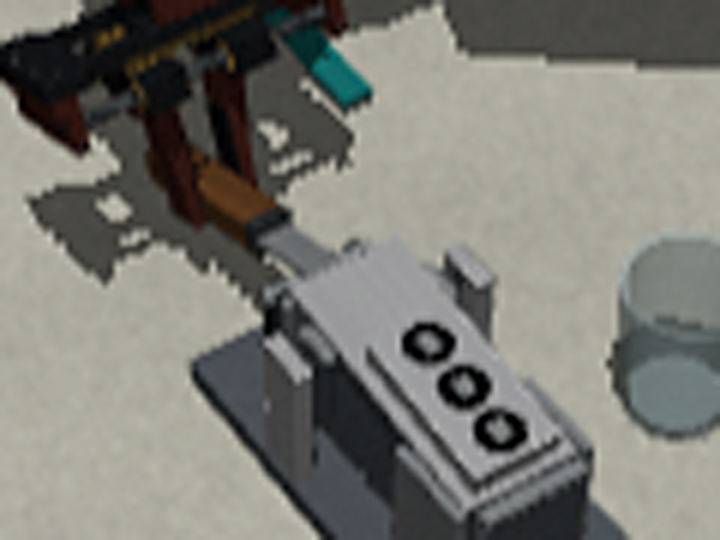

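```bash
python3 -c "
from h import *
p,R=lever(22,48,0);plan(p,R,n=2);plan(*lever(25,49,0),n=1,P=p,R0=Ro.from_matrix(R))"
```

```text
[[0.9, -0.2, 1.8, 0.0008, 0.0192, -0.0012], [0.9, -0.2, 1.8, 0.0008, 0.0192, -0.0012]]
[[1.2, -0.0, 5.1, 0.0, 0.0524, 0.0]]
```

>>> move_arm --pt "2.2 -0.2 2.2 0 0.02 0" --pt "2.2 -0.2 2.4 0 0.025 0" --pt "1 0 5.2 0 0.053 0"

```text
t: 6.32
ee_pos: [465.4, -152.0, 33.8]
orientation: [-2.231, -1.744, -0.498]
ft_force: [1.0, -0.9, -1.9]
width: 23.8
```

```bash
python3 -c "
from h import *
bar()
snap('scene','s8');snap('wrist','w8')
g=load('s8')['frame'][:,:,::-1]
b=cv2.resize(g[150:240,240:360],None,fx=6,fy=6,interpolation=cv2.INTER_CUBIC)
cv2.imwrite('pics/b8.png',b);bar();plan(*lever(27,50,0),n=1)"
```

```text
t 6.32 p [ 465.4 -152.    33.8] yaw 76.04 pitch 25.09 roll 0.12 F [ 1.  -0.9 -1.9] M [-0.56  0.12  0.09] w 23.8 q [-0.6   0.63  1.97  0.59  0.8  -0.82]
tip nest [ 55.7  -0.2 103.8] at rod centre [100.   -0.1  83.1] at x75 [75.  -0.1 94.8]
t 6.42 p [ 464.7 -152.2   32.7] yaw 75.82 pitch 25.21 roll -0.03 F [1.  1.1 3.8] M [ 0.43 -0.27 -0.16] w 23.6 q [-0.6   0.63  1.97  0.59  0.8  -0.82]
tip nest [ 56.2  -0.2 103. ] at rod centre [100.   -0.4  82.4] at x75 [75.  -0.3 94.1]
[[-1.5, -0.3, 2.7, 0.0008, 0.0313, -0.0029]]
```

View pics/b8.png

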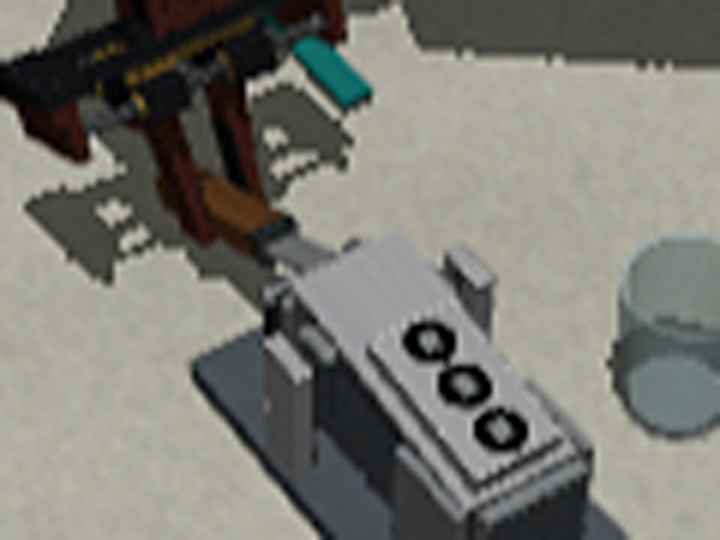

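View pics/w8.png

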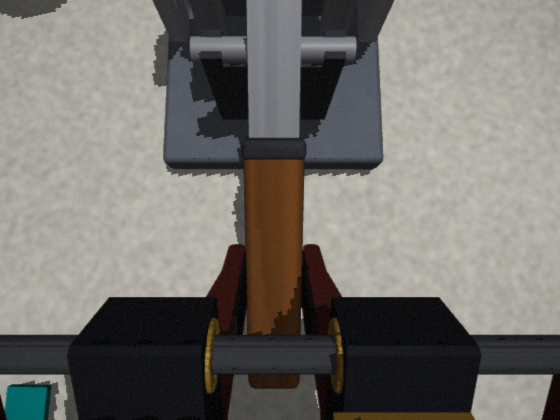

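```bash
python3 -c "
from h import *
p,R=lever(12,48,1);plan(p,R,n=3);plan(*lever(8,15,2),n=2,P=p,R0=Ro.from_matrix(R))"
```

```text
[[-0.3, -0.1, -7.9, 0.0001, -0.0768, -0.001], [-0.9, -0.1, -7.8, 0.0001, -0.0768, -0.001], [-1.5, -0.1, -7.7, 0.0001, -0.0768, -0.001]]
[[-16.3, -0.0, -5.1, -0.0, -0.0349, 0.0], [-16.5, -0.0, -4.5, -0.0, -0.0349, 0.0]]
```

>>> move_arm --pt "-0.3 0 -7.9 0 -0.077 0" --pt "-0.9 0 -7.8 0 -0.077 0" --pt "-1.5 0 -7.7 0 -0.077 0" --pt "0 0 0 0 0 0"

```text
t: 6.75
ee_pos: [461.3, -163.3, 54.3]
orientation: [-2.38, -1.844, -0.231]
ft_force: [0.0, 0.6, -2.3]
width: 24.0
```

```bash
python3 -c "
from h import *
bar()
snap('scene','s9')
g=load('s9')['frame'][:,:,::-1]
b=cv2.resize(g[150:240,240:360],None,fx=6,fy=6,interpolation=cv2.INTER_CUBIC)
cv2.imwrite('pics/b9.png',b);bar();plan(*lever(8,15,2),n=2)"
```

```text
t 6.75 p [ 461.3 -163.3   54.3] yaw 75.52 pitch 11.23 roll -0.17 F [ 0.   0.6 -2.3] M [-0.21 -0.06  0.01] w 24.0 q [-0.48  0.53  2.    0.3   0.68 -0.47]
tip nest [54.6 -0.1 91.6] at rod centre [100.   -0.5  82.5] at x75 [75.  -0.3 87.5]
t 6.8 p [ 461.1 -162.9   53.7] yaw 75.56 pitch 11.44 roll -0.21 F [-0.   0.7 -2.6] M [-0.19 -0.03  0.01] w 23.8 q [-0.49  0.53  2.    0.31  0.69 -0.48]
tip nest [54.4 -0.5 91.5] at rod centre [100.   -0.9  82.3] at x75 [75.  -0.7 87.3]
[[-16.2, 0.4, -4.8, -0.0012, -0.03, -0.0037], [-16.4, 0.4, -4.4, -0.0012, -0.03, -0.0037]]
```

View pics/b9.png

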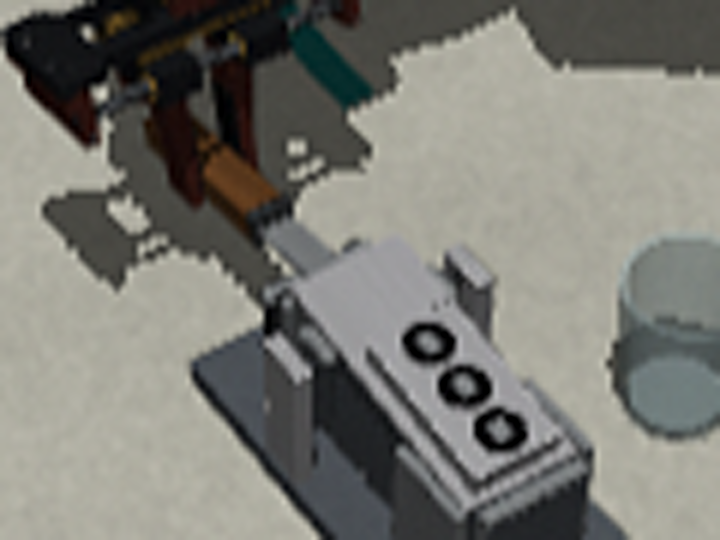

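>>> move_arm --pt "-16.2 0.3 -4 0 -0.03 -0.003" --pt "-16.4 0.3 -3 0 -0.03 -0.003" --pt "-20 0 0 0 0 0" --pt "-25 0 0 0 0 0"

```text
t: 7.13
ee_pos: [441.6, -234.8, 47.6]
orientation: [-2.39, -1.882, -0.168]
ft_force: [0.2, -0.2, -1.6]
width: 23.7
```

```bash
python3 -c "
from h import *
bar();g=nest(310,0,0)
plan([g[0],g[1],8],Rt(76,0))
snap('scene','s10')
g=load('s10')['frame'][:,:,::-1]
b=cv2.resize(g[150:240,240:360],None,fx=6,fy=6,interpolation=cv2.INTER_CUBIC)
cv2.imwrite('pics/b10.png',b)"
```

```text
t 7.13 p [ 441.6 -234.8   47.6] yaw 76.41 pitch 8.33 roll -0.35 F [ 0.2 -0.2 -1.6] M [-0.18 -0.07  0.07] w 23.7 q [-0.6   0.55  1.97  0.21  0.69 -0.53]
tip nest [127.1  -4.1  77.7] at rod centre [100.   -4.3  81.6] at x75 [75.  -4.5 85.3]
[[-22.6, 1.5, 16.7, -0.0033, -0.0726, 0.0038], [-21.3, 1.6, 18.3, -0.0033, -0.0726, 0.0038]]
```

View pics/b10.png

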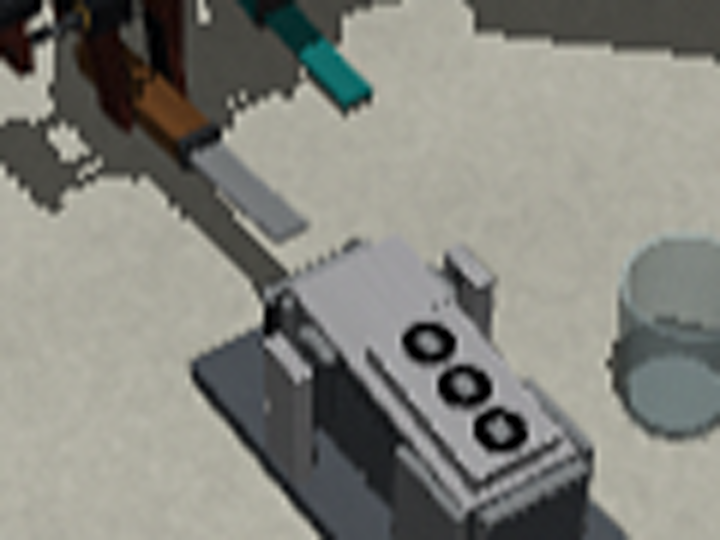

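>>> move_arm --pt "-28 1.5 10 -0.003 -0.073 0.004" --pt "-24 1.5 15 -0.003 -0.073 0.003" --pt "0 0 0 0 0 0"

```text
t: 7.43
ee_pos: [430.5, -290.7, 14.2]
orientation: [2.479, 1.927, -0.004]
ft_force: [-0.5, 0.6, -2.2]
width: 23.6
```

```bash
python3 -c "
from h import *
o=bar();o=ctrl.get_obs()
plan([o['ee_pos'][0],o['ee_pos'][1],2],Rt(76,0),n=2)"
```

```text
t 7.43 p [ 430.5 -290.7   14.2] yaw 75.7 pitch -0.16 roll -0.01 F [-0.5  0.6 -2.2] M [-0.03 -0.05  0.  ] w 23.6 q [-0.62  0.61  1.96 -0.    0.57 -0.36]
tip nest [181.1   0.4  22.8] at rod centre [100.    0.8  22.6] at x75 [75.   1.  22.5]
[[0.0, 0.0, 6.1, -0.0001, 0.0014, -0.0026], [0.0, 0.0, 6.1, -0.0001, 0.0014, -0.0026]]
```

>>> move_arm --pt "0 0 6 0 0.001 0" --pt "0 0 4.5 0 0.001 0" --pt "0 0 1.5 0 0 0"

```text
t: 7.68
ee_pos: [429.3, -288.7, 0.4]
orientation: [-2.476, -1.922, -0.004]
ft_force: [0.2, -0.3, -0.4]
width: 24.0
```

```bash
python3 -c "
from h import *
bar()"
```

```text
t 7.68 p [ 4.293e+02 -2.887e+02  4.000e-01] yaw 75.63 pitch 0.39 roll -0.25 F [ 0.2 -0.3 -0.4] M [-0.23 -0.1  -0.  ] w 24.0 q [-0.62  0.64  1.96  0.01  0.55 -0.38]
tip nest [179.6  -1.1  10.5] at rod centre [100.   -0.6  11. ] at x75 [75.  -0.4 11.2]
```

>>> move_arm --pt "0 0 -0.5 0 0 0" --pt "0 0 -0.5 0 0 0" --pt "0 0 -1 0 0 0" --pt "0 0 -1 0 0 0" --hand -1

```text
t: 8.02
ee_pos: [429.9, -287.4, 4.3]
orientation: [-2.474, -1.921, -0.008]
ft_force: [0.7, -0.2, 0.1]
width: 46.7
```

>>> move_arm --pt "0 0 -10 0 0 0" --pt "0 0 -38 0 0 0" --pt "0 0 -39 0 0 0" --pt "0 0 -39 0 0 0" --pt "0 0 -39 0 0 0"

```text
t: 8.43
ee_pos: [426.2, -285.4, 171.3]
orientation: [-2.461, -1.914, -0.002]
ft_force: [0.6, -1.9, -0.0]
width: 80.1
```

```bash
python3 -c "
from h import *
bar();snap('wrist','w11');snap('scene','s11')
p=nest(-25,0,180);plan(p,Rt(76,0))"
```

```text
t 8.43 p [ 426.2 -285.4  171.3] yaw 75.74 pitch 0.93 roll -1.05 F [ 0.6 -1.9 -0. ] M [-0.06 -0.09 -0.05] w 80.1 q [-0.62  0.34  1.9   0.01  0.92 -0.38]
tip nest [177.2  -5.  182.6] at rod centre [100.   -4.6 183.9] at x75 [ 75.   -4.5 184.3]
[[38.9, -0.0, 0.0, -0.0007, -0.0013, -0.0005], [38.9, -0.0, -0.0, -0.0007, -0.0013, -0.0005], [38.9, 0.0, -0.1, -0.0007, -0.0013, -0.0005], [38.9, 0.0, -0.1, -0.0007, -0.0013, -0.0005], [38.9, 0.0, -0.2, -0.0007, -0.0013, -0.0005]]
[[38.9, 0.1, -0.2, -0.0007, -0.0013, -0.0005], [38.9, 0.1, -0.3, -0.0007, -0.0013, -0.0005], [38.9, 0.1, -0.3, -0.0007, -0.0013, -0.0005], [38.9, 0.1, -0.4, -0.0007, -0.0013, -0.0005]]
```

View pics/w11.png

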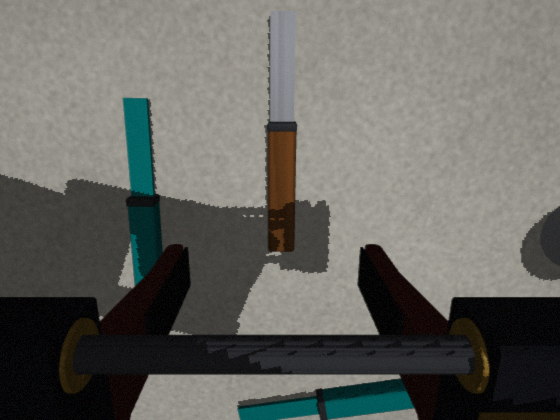

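View pics/s11.png

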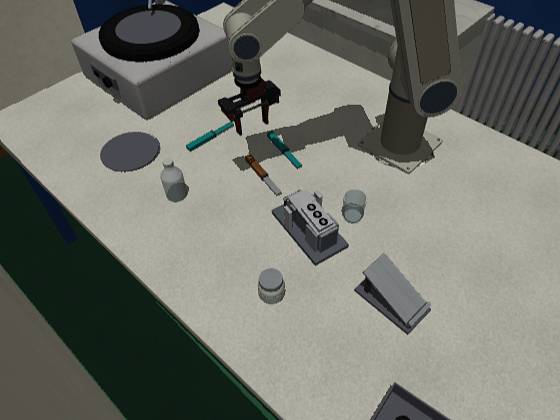

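>>> move_arm --pt "38 0 -3 0 -0.01 0" --pt "38 0 -3 0 -0.01 0" --pt "38 0 0 0 -0.01 0" --pt "38 0 0 0 -0.01 0" --pt "38 0 0 0 -0.01 0"

```text
t: 8.95
ee_pos: [479.4, -105.8, 186.0]
orientation: [2.467, 1.892, -0.046]
ft_force: [0.8, 0.6, 0.8]
width: 88.2
```

```bash
python3 -c "
from h import *
st();p=nest(-28,0,175);plan(p,Rt(76,-5))"
```

```text
t 8.95 p [ 479.4 -105.8  186. ] yaw 74.97 pitch -2.48 roll 0.43 F [0.8 0.6 0.8] M [-0.02 -0.11  0.01] w 88.2 q [-0.21  0.28  1.95 -0.06  0.91  0.08]
[[32.8, -1.1, 0.8, 0.0013, -0.0088, -0.0036], [32.8, -1.0, 0.5, 0.0013, -0.0088, -0.0036], [32.8, -0.8, 0.2, 0.0013, -0.0088, -0.0036], [32.8, -0.7, -0.1, 0.0013, -0.0088, -0.0036], [32.8, -0.6, -0.4, 0.0013, -0.0088, -0.0036]]
```

>>> move_arm --pt "32.8 -1 0.8 0 -0.009 -0.003" --pt "32.8 -1 0.5 0 -0.009 -0.003" --pt "32.8 -1 0 0 -0.009 -0.003" --pt "32.8 -1 0 0 -0.009 -0.003" --pt "29 0 0 0 -0.009 -0.003"

```text
t: 9.37
ee_pos: [515.2, 60.0, 175.9]
orientation: [2.426, 1.894, -0.1]
ft_force: [0.7, -1.1, 0.4]
width: 87.9
```

>>> move_arm --pt "0 0 0 0 0 0"

```text
t: 9.45
ee_pos: [516.0, 64.3, 175.7]
orientation: [2.422, 1.899, -0.098]
ft_force: [0.7, -0.2, -0.2]
width: 87.9
```

```bash
python3 -c "
from h import *
snap('wrist','w12');o=st();print(innest(o['ee_pos']))"
```

```text
t 9.5 p [515.2  62.6 175.6] yaw 76.19 pitch -5.12 roll 0.49 F [-0.2  0.3 -0.4] M [-0.02 -0.05  0.02] w 87.9 q [ 0.15  0.35  1.88 -0.11  0.94  0.45]
[-36.22068597  -3.67409569 175.63979019]
```

View pics/w12.png

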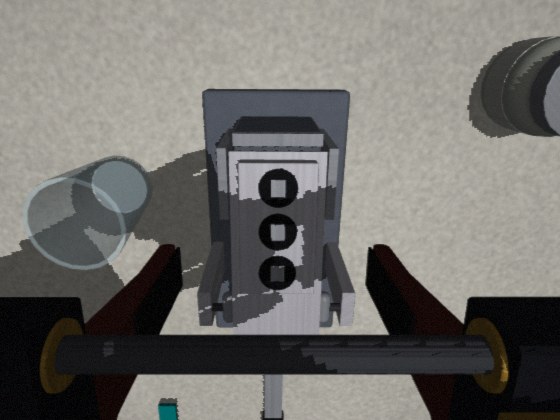

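```bash
python3 -c "
from h import *
d=load('w12');o=ctrl.get_obs()
for u,v in((278,188),(278,231),(277,273),(240,215),(316,215),(278,210),(278,252),(280,320)):
  p=pt(d,u,v);print(u,v,'nest',innest(p).round(1),'tool',tool(p,o).round(1))
from math import *
c=np.cos(np.radians(5));s=np.sin(np.radians(5))
h=7.5;x=-75+50*c-h*s;z=88.5+50*s+h*c;print(x,z);plan(nest(x,0,z+25),Rt(76,-5));plan(nest(x,0,z),Rt(76,-5))"
```

```text
278 188 nest [-53.7   0.6 109.4] tool [23.3  3.8 64.5]
278 231 nest [-25.3   0.8 112. ] tool [-5.2  3.8 64.4]
277 273 nest [  3.8   0.2 115.7] tool [-34.5   3.2  63.3]
240 215 nest [-35.8 -23.5 110.4] tool [  5.5 -20.4  64.8]
316 215 nest [-35.9  25.  110.6] tool [ 5.4 28.1 65.1]
278 210 nest [-38.9   0.7 109.5] tool [ 8.6  3.8 65.7]
278 252 nest [-11.3   0.8 114.4] tool [-19.4   3.9  63.3]
280 320 nest [ 51.1   3.  104.2] tool [-80.7   5.7  79. ]
-25.843933166020157 100.32924737307101
[[-2.9, 1.6, 25.5, 0.0045, 0.0011, 0.0016], [-3.0, 1.7, 25.5, 0.0045, 0.0011, 0.0016]]
[[-1.8, 1.5, 38.0, 0.0045, 0.0011, 0.0016], [-1.8, 1.7, 38.0, 0.0045, 0.0011, 0.0016]]
```

>>> move_arm --pt "-2.5 2 30 0.005 0.001 0.001" --pt "-2.5 1.5 28 0.003 0.001 0.001" --pt "0 0 4 0 0 0" --pt "0 0 0 0 0 0"

```text
t: 9.83
ee_pos: [516.2, 50.1, 114.4]
orientation: [2.427, 1.903, -0.102]
ft_force: [-0.1, 0.4, 0.5]
width: 87.4
```

```bash
python3 -c "
from h import *
st()
c=np.cos(np.radians(5));s=np.sin(np.radians(5))
h=7;x=-75+50*c-h*s;z=88.5+50*s+h*c;print(nest(x,0,z));plan(nest(x,0.5,z),Rt(76,-5))"
```

```text
t 9.83 p [516.2  50.1 114.4] yaw 76.19 pitch -4.95 roll 0.16 F [-0.1  0.4  0.5] M [ 0.01 -0.02  0.03] w 87.4 q [ 0.12  0.44  1.92 -0.11  0.81  0.44]
[516.24167086  51.63397448  99.83115002]
[[2.8, 0.2, 14.4, 0.0031, -0.0009, 0.0033]]
```

>>> move_arm --pt "1.5 0.2 7 0 0 0" --pt "1 0 4 0 0 0" --pt "0 0 0 0 0 0" --hand 0.1

```text
t: 10.08
ee_pos: [517.0, 49.9, 104.5]
orientation: [2.43, 1.899, -0.101]
ft_force: [0.2, 0.4, 0.3]
width: 71.4
```

```bash
python3 -c "
from h import *
st()
c=np.cos(np.radians(5));s=np.sin(np.radians(5))
h=7;x=-75+50*c-h*s;z=88.5+50*s+h*c;print(nest(x,0,z));plan(nest(x,0.5,z),Rt(76,-5))"
```

```text
t 10.08 p [517.   49.9 104.5] yaw 76.02 pitch -4.93 roll 0.23 F [0.2 0.4 0.3] M [ 0.02 -0.05  0.01] w 71.4 q [ 0.12  0.46  1.92 -0.12  0.79  0.45]
[516.24167086  51.63397448  99.83115002]
[[1.9, -0.6, 4.6, 0.004, -0.0012, 0.0004]]
```

>>> move_arm --pt "0.5 -0.3 3 0.002 0 0" --pt "0.3 -0.2 1.5 0 0 0" --pt "0 0 0.5 0 0 0" --hand 1

```text
t: 10.33
ee_pos: [517.5, 50.4, 100.9]
orientation: [2.431, 1.899, -0.099]
ft_force: [-7.9, 3.0, 3.5]
width: 51.3
```

```bash
python3 -c "
from h import *
st()"
```

```text
t 10.33 p [517.5  50.4 100.9] yaw 75.97 pitch -4.87 roll 0.24 F [-7.9  3.   3.5] M [ 0.54  1.59 -0.28] w 51.3 q [ 0.12  0.46  1.92 -0.11  0.78  0.45]
```

>>> move_arm --pt "0 0 0 0 0 0" --pt "0 0 0 0 0 0"

```text
t: 10.5
ee_pos: [516.6, 50.6, 101.1]
orientation: [2.432, 1.899, -0.101]
ft_force: [0.1, 0.4, -0.3]
width: 49.6
```

>>> move_arm --pt "-0.5 0 -5 0 0 0" --pt "-1 0 -10 0 0 0" --pt "-2 0 -20 0 0 0" --pt "-3 0 -35 0 0 0" --pt "-3 0 -38 0 0 0"

```text
t: 10.92
ee_pos: [511.5, 49.9, 207.6]
orientation: [2.435, 1.905, -0.121]
ft_force: [0.8, 0.4, -2.6]
width: 50.0
```

```bash
python3 -c "
from h import *
st();snap('scene','s13');snap('wrist','w13');snap('top','t13');st()
g=load('s13')['frame'][:,:,::-1]
b=cv2.resize(g[100:270,220:440],None,fx=3.5,fy=3.5,interpolation=cv2.INTER_CUBIC)
cv2.imwrite('pics/b13.png',b)"
```

```text
t 10.92 p [511.5  49.9 207.6] yaw 76.1 pitch -5.19 roll -0.63 F [ 0.8  0.4 -2.6] M [ 0.01 -0.19 -0.07] w 50.0 q [ 0.12  0.3   1.86 -0.09  1.03  0.42]
t 11.07 p [514.9  50.3 210.3] yaw 76.05 pitch -4.98 roll -0.08 F [ 0.3  0.  -3.5] M [ 0.07 -0.1  -0.01] w 49.5 q [ 0.12  0.3   1.86 -0.09  1.02  0.42]
```

View pics/b13.png

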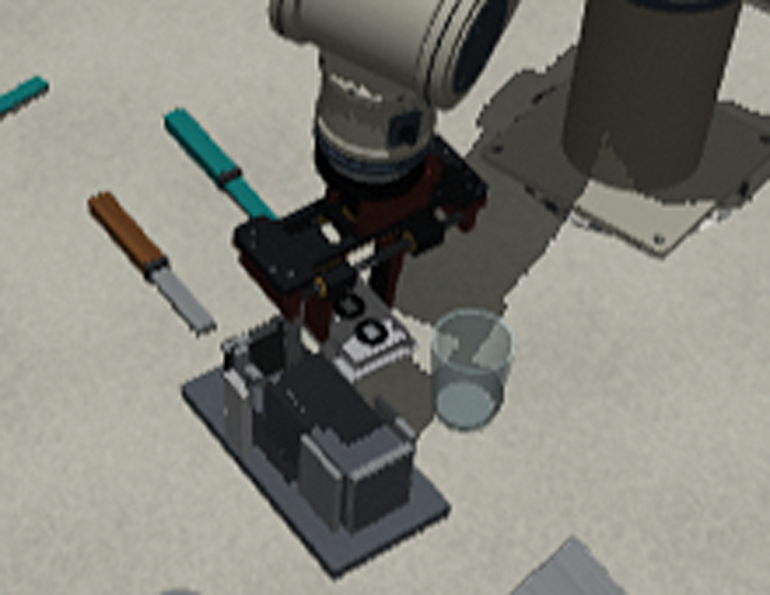

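View pics/w13.png

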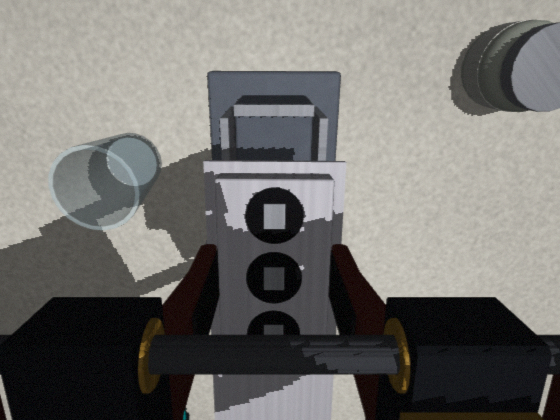

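```bash
python3 -c "
from h import *
st();d=snap('wrist','w14');o=st()
f=d['frame']
for u,v in((225,168),(275,168),(330,168),(250,178),(300,178),(275,182),(275,240),(235,240),(315,240),(235,300),(315,300)):
  print(u,v,tool(pt(d,u,v),o).round(1))
print(d['range_z'][150:190:2,275].round(1))
cv2.imwrite('pics/w14c.png',cv2.resize(f[130:310,180:370,::-1],None,fx=3.3,fy=3.3))"
```

```text
t 11.07 p [514.9  50.3 210.3] yaw 76.05 pitch -4.98 roll -0.08 F [ 0.3  0.  -3.5] M [ 0.07 -0.1  -0.01] w 49.5 q [ 0.12  0.3   1.86 -0.09  1.02  0.42]
t 11.12 p [513.3  50.1 208.3] yaw 76.07 pitch -5.06 roll -0.29 F [ 0.  -0.1 -2.8] M [ 0.04 -0.05 -0.  ] w 49.6 q [ 0.12  0.3   1.86 -0.09  1.02  0.42]
225 168 [ 46.  -19.8   1.3]
275 168 [46.1  2.6  1. ]
330 168 [45.9 27.4  1.9]
250 178 [ 43.9  -8.  -10.1]
300 178 [ 43.9  13.1 -10.2]
275 182 [ 42.6   2.5 -12. ]
275 240 [ 17.5   2.5 -14.2]
235 240 [ 16.5 -14.9 -11.6]
315 240 [ 16.9  20.  -12.7]
235 300 [-12.  -15.6 -13.3]
315 300 [-12.5  20.9 -12.7]
[280.2 281.1 281.3 283.5 283.4 171.  168.  168.1 167.6 167.7 168.8 168.6
 165.3 162.7 156.3 155.3 156.2 155.5 156.  155.8]
```

View pics/w14c.png

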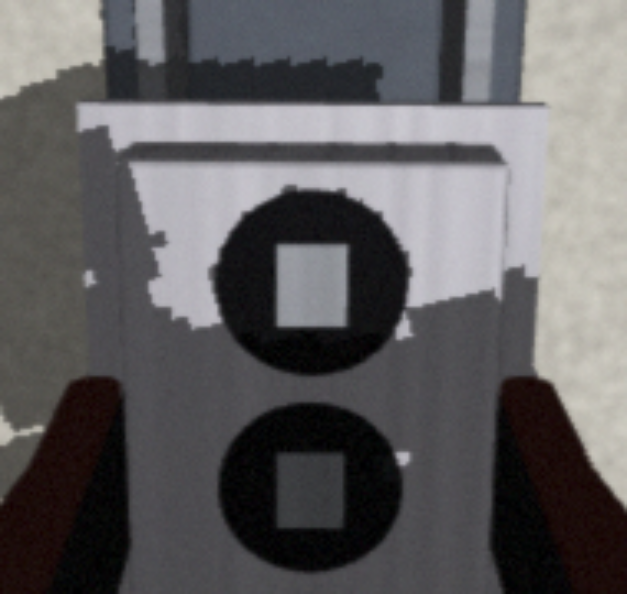

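```bash
python3 - <<'E'
from h import *
for tag,(u0,u1,v0,v1) in (('top0',(115,190,200,250)),('scene0',(340,440,240,340))):
    d=load(tag);T=np.array(d['cam_to_world'])
    uu,vv=np.meshgrid(np.arange(u0,u1),np.arange(v0,v1));z=d['range_z'][v0:v1,u0:u1]
    c=np.stack([(uu-d['cx'])/d['fx']*z,(vv-d['cy'])/d['fy']*z,z],-1).reshape(-1,3)
    P=c@T[:3,:3].T+T[:3,3];P=P[(z.ravel()>0)&(P[:,2]>28)]
    # plane fit robust
    m=np.ones(len(P),bool)
    for _ in range(15):
        A=np.c_[P[m,:2],np.ones(m.sum())];k=np.linalg.lstsq(A,P[m,2],rcond=None)[0]
        r=P[:,2]-np.c_[P[:,:2],np.ones(len(P))]@k;m=abs(r)<3
    sl=np.degrees(np.arctan(np.hypot(*k[:2])));print(tag,len(P),m.sum(),'slope',sl,'uphill yaw',np.degrees(np.arctan2(k[1],k[0])))
    Q=P[m];print('z range',np.percentile(Q[:,2],[1,99]))
    n=np.array([-k[0],-k[1],1]);n/=np.linalg.norm(n)
    r=cv2.minAreaRect(Q[:,:2].astype(np.float32));print('rect',r)
    x=np.array([k[0],k[1]])/np.hypot(*k[:2]);y=np.array([-x[1],x[0]])
    s=Q[:,:2]@x;t=Q[:,:2]@y;print('along',np.percentile(s,[.5,99.5]),'across',np.percentile(t,[.5,99.5]))
    # side edges: per-slice extremes
    ss=np.arange(s.min()+10,s.max()-10,6);lo=[t[(s>a-5)&(s<a+5)].min() for a in ss];hi=[t[(s>a-5)&(s<a+5)].max() for a in ss]
    print('edge yaw',[ (np.degrees(np.arctan2(x[1],x[0]))+np.degrees(np.arctan(np.polyfit(ss,e,1)[0]))).round(2) for e in(lo,hi)])
    # line height at z=32: corner
    mid=np.median((np.array(lo)+np.array(hi))/2); s32=(32-k[2])/np.hypot(*k[:2]); print('ledge corner',s32*x+mid*y, 'width',np.median(np.array(hi)-np.array(lo)))
    # above plane points near the ledge
    L=P[(r>5)];print('ledge pts',len(L),L[:, :].mean(0) if len(L) else None)
E
```

```text
top0 1299 749 slope 24.63024955304817 uphill yaw -92.6677875243978
z range [ 31.87880808 102.72922555]
rect ((538.5282592773438, 335.4984130859375), (157.3508758544922, 85.5814208984375), 87.34000396728516)
along [-437.51725042 -283.76267402] across [479.58081804 564.24571152]
edge yaw [np.float64(-94.1), np.float64(-92.62)]
ledge corner [541.2841883  412.69926829] width 83.38832815556003Traceback (most recent call last):
  File "<stdin>", line 24, in <module>
TypeError: '>' not supported between instances of 'tuple' and 'int'
```

```bash
python3 - <<'E'
from h import *
for tag,(u0,u1,v0,v1) in (('top0',(115,190,200,250)),('top13' if 0 else 't13',(115,190,200,250)),('scene0',(340,440,240,340)),('s11',(340,440,240,340))):
    d=load(tag);T=np.array(d['cam_to_world'])
    uu,vv=np.meshgrid(np.arange(u0,u1),np.arange(v0,v1));z=d['range_z'][v0:v1,u0:u1]
    c=np.stack([(uu-d['cx'])/d['fx']*z,(vv-d['cy'])/d['fy']*z,z],-1).reshape(-1,3)
    P=c@T[:3,:3].T+T[:3,3];P=P[(z.ravel()>0)&(P[:,2]>28)]
    k=np.array([0,-.46,220.])
    for _ in range(20):
        r=P[:,2]-np.c_[P[:,:2],np.ones(len(P))]@k;m=abs(r)<(8 if _<5 else 3)
        k=np.linalg.lstsq(np.c_[P[m,:2],np.ones(m.sum())],P[m,2],rcond=None)[0]
    Q=P[m];R=cv2.minAreaRect(Q[:,:2].astype(np.float32))
    x=np.array([k[0],k[1]])/np.hypot(*k[:2]);x=np.array([np.cos(np.radians(-92.7)),np.sin(np.radians(-92.7))]);y=np.array([-x[1],x[0]])
    s=Q[:,:2]@x;t=Q[:,:2]@y
    print(tag,len(P),m.sum(),'slope',np.degrees(np.arctan(np.hypot(*k[:2]))).round(2),'yaw',np.degrees(np.arctan2(k[1],k[0])).round(2),'rect',R)
    mid=(np.percentile(t,.5)+np.percentile(t,99.5))/2
    c0=(32-k[2]-mid*(k[:2]@y))/(k[:2]@x);print(' corner by plane',c0*x+mid*y,'by low edge',np.percentile(s,.3)*x+mid*y,'top edge -149.5',(np.percentile(s,99.7)-149.5)*x+mid*y,'widths',np.ptp(np.percentile(t,[.5,99.5])))
    L=P[(r>6)&(abs(P[:,:2]@y-mid)<48)]
    if len(L):print(' ledge',len(L),L.mean(0),L.max(0))
E
```

```text
top0 1299 752 slope 24.66 yaw -92.88 rect ((538.5282592773438, 335.4984130859375), (157.3508758544922, 85.5814208984375), 87.34000396728516)
 corner by plane [541.76029924 412.49586226] by low edge [541.8002346  413.34268956] top edge -149.5 [541.53227034 407.66052107] widths 84.69078918752945
 ledge 143 [541.75564607 395.17641365  50.80556302] [586.28261139 427.22457993 107.99831041]
t13 1595 746 slope 25.0 yaw -93.66 rect ((538.3761596679688, 336.40057373046875), (156.70545959472656, 85.54671478271484), 87.3936767578125)
 corner by plane [541.58013451 411.0123494 ] by low edge [541.73209204 414.234601  ] top edge -149.5 [541.43625986 407.96149469] widths 84.6115005292225
 ledge 269 [525.1027847  271.64110072 302.70361914] [586.43570709 427.5688365  592.46807203]
scene0 2212 1584 slope 24.92 yaw -93.52 rect ((538.7431640625, 339.16241455078125), (157.50955200195312, 88.87705993652344), 86.69039916992188)
 corner by plane [542.22166218 411.48112827] by low edge [542.23959501 411.86139295] top edge -149.5 [542.18691734 410.74436573] widths 87.53227905581042
 ledge 175 [544.17577955 416.65605748  42.19998329] [587.75772622 429.10948035 106.10883694]
s11 2215 1547 slope 25.12 yaw -93.59 rect ((538.8211059570312, 337.7811279296875), (155.8929901123047, 89.50951385498047), 87.42478942871094)
 corner by plane [542.20362483 411.10293622] by low edge [542.24077883 411.89078493] top edge -149.5 [542.14717056 409.90582634] widths 86.484859306663
 ledge 174 [544.12680556 415.72858462  42.03001073] [587.33231718 428.52219508 101.10002341]
```

```bash
cat >> h.py <<'E'
E0=np.array([542,411.3,32.]);EY=-93.
BE=np.array([49.5,0.5,6.5])
def easel(up,lat,nrm):
    a=np.radians(EY);x=np.array([np.cos(a),np.sin(a),0]);y=np.array([-np.sin(a),np.cos(a),0]);c,s=np.cos(np.radians(25)),np.sin(np.radians(25))
    f=x*c+np.array([0,0,s]);n=-x*s+np.array([0,0,c]);return E0+f*up+y*lat+n*nrm
def place(up,nrm,lat=0):
    R=Rt(EY+180,-25);return easel(up,lat,nrm)-R@BE,R
def inE():
    o=st();R=Ro.from_rotvec(o['orientation']);p=o['ee_pos']+R.apply(BE)-E0;a=np.radians(EY)
    x=np.array([np.cos(a),np.sin(a),0]);y=np.array([-np.sin(a),np.cos(a),0]);c,s=np.cos(np.radians(25)),np.sin(np.radians(25))
    print('block end: up',(p@(x*c+[0,0,s])).round(1),'lat',(p@y).round(1),'nrm',(p@(-x*s+[0,0,c])).round(1))
E
python3 -c "
from h import *
inE();p,R=place(20,70);print(p);plan(p,R)"
```

```text
t 11.12 p [513.3  50.1 208.3] yaw 76.07 pitch -5.06 roll -0.29 F [ 0.  -0.1 -2.8] M [ 0.04 -0.05 -0.  ] w 49.6 q [ 0.12  0.3   1.86 -0.09  1.02  0.42]
block end: up 354.9 lat -0.0 nrm 17.0
[539.89616456 380.71008965 130.7045149 ]
[[37.0, -6.0, 5.4, -0.0061, -0.0386, -0.0205], [37.3, -5.2, 3.9, -0.0061, -0.0386, -0.0205], [37.5, -4.5, 2.5, -0.0061, -0.0386, -0.0205], [37.6, -3.7, 1.0, -0.0061, -0.0386, -0.0205], [37.7, -2.9, -0.5, -0.0061, -0.0386, -0.0205]]
[[37.7, -2.2, -2.0, -0.0061, -0.0386, -0.0205], [37.7, -1.4, -3.4, -0.0061, -0.0386, -0.0205], [37.5, -0.6, -4.9, -0.0061, -0.0386, -0.0205], [37.3, 0.2, -6.3, -0.0061, -0.0386, -0.0205]]
```

>>> move_arm --pt "37 -6 4 -0.006 -0.039 -0.02" --pt "37.3 -5.2 3 -0.006 -0.039 -0.02" --pt "37.5 -4.5 2 -0.006 -0.039 -0.02" --pt "37.6 -3.7 0 -0.006 -0.039 -0.02" --pt "37.7 -2.9 -0.5 -0.006 -0.039 -0.02"

```text
t: 11.53
ee_pos: [527.5, 228.8, 163.7]
orientation: [2.223, 1.905, -0.327]
ft_force: [0.6, -0.6, -2.5]
width: 49.5
```

```bash
python3 -c "
from h import *
inE();p,R=place(20,65);print(p);plan(p,R)"
```

```text
t 11.53 p [527.5 228.8 163.7] yaw 81.15 pitch -16.95 roll 0.26 F [ 0.6 -0.6 -2.5] M [ 0.26 -0.16  0.01] w 49.5 q [ 0.51  0.51  1.68 -0.26  1.15  0.8 ]
block end: up 171.8 lat 0.3 nrm 42.4
[539.7855739  378.59989426 126.17297596]
[[38.6, -2.7, -2.0, -0.0079, -0.035, -0.0239], [38.5, -1.8, -3.3, -0.0079, -0.035, -0.0239], [38.4, -0.8, -4.7, -0.0079, -0.035, -0.0239], [38.2, 0.1, -6.0, -0.0079, -0.035, -0.0239]]
```

>>> move_arm --pt "38.6 -2.7 -2 -0.008 -0.035 -0.024" --pt "38.5 -1.8 -3.3 -0.008 -0.035 -0.024" --pt "38.4 -0.8 -4.7 -0.008 -0.035 -0.024" --pt "30 0 -5 -0.008 -0.035 -0.024" --pt "0 0 0 0 0 0"

```text
t: 11.95
ee_pos: [532.3, 381.6, 112.7]
orientation: [2.015, 1.942, -0.474]
ft_force: [-1.3, -1.4, -2.3]
width: 49.7
```

```bash
python3 -c "
from h import *
inE();d=snap('wrist','w15');snap('scene','s15');inE();p,R=place(8,10);print(p);plan(p,R)"
```

```text
t 11.95 p [532.3 381.6 112.7] yaw 88.04 pitch -25.87 roll -0.62 F [-1.3 -1.4 -2.3] M [ 0.33 -0.03 -0.01] w 49.7 q [ 0.75  0.75  1.4  -0.32  1.34  0.91]
block end: up 12.0 lat -8.4 nrm 53.2
t 12.05 p [532.5 376.9 114.2] yaw 87.85 pitch -25.94 roll -0.65 F [-0.5 -0.2 -3. ] M [ 0.3  -0.14 -0.02] w 49.4 q [ 0.74  0.75  1.41 -0.32  1.34  0.91]
block end: up 16.9 lat -7.9 nrm 52.5
[539.13826652 366.24853365  71.25462854]
[[4.7, 3.8, 21.5, -0.0032, 0.0082, 0.0066], [4.5, 3.7, 21.6, -0.0032, 0.0082, 0.0066]]
```

View pics/w15.png

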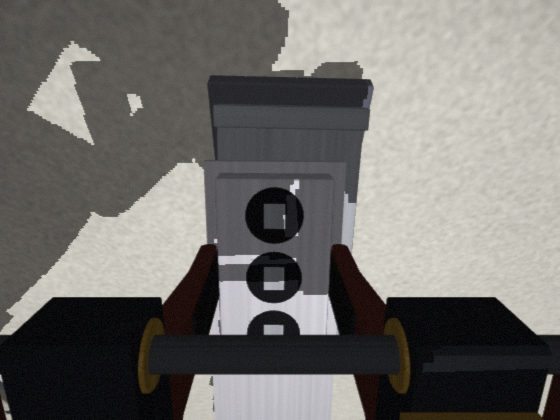

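View pics/s15.png

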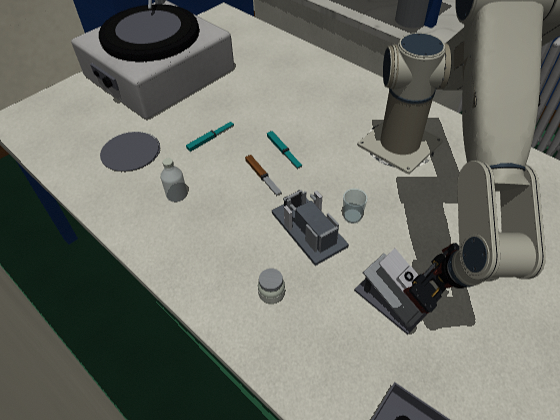

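```bash
python3 - <<'E'
from h import *
d=load('w15')
a=np.radians(EY);x=np.array([np.cos(a),np.sin(a),0]);y=np.array([-np.sin(a),np.cos(a),0]);c,s=np.cos(np.radians(25)),np.sin(np.radians(25))
F=np.array([x*c+[0,0,s],y,-x*s+[0,0,c]])
for v in list(range(76,176,4)):
    print(v,[(F@(pt(d,u,v)-E0)).round(1).tolist() for u in(240,290,330)])
E
```

```text
76 [[-25.0, -30.0, -20.2], [-25.6, 0.7, -23.4], [-26.0, 25.4, -23.4]]
80 [[-22.6, -29.4, -13.2], [-23.2, 0.5, -17.4], [-23.5, 24.7, -17.2]]
84 [[-20.3, -29.3, -12.3], [-20.8, 0.4, -11.7], [-21.2, 24.2, -12.7]]
88 [[-18.1, -29.3, -12.5], [-18.5, 0.5, -12.9], [-18.9, 24.5, -13.8]]
92 [[-15.8, -29.4, -13.2], [-16.2, 0.6, -14.6], [-16.6, 24.8, -15.0]]
96 [[-13.4, -29.7, -16.1], [-13.9, 0.7, -15.3], [-14.3, 25.0, -15.6]]
100 [[-11.0, -29.8, -16.9], [-11.5, 0.8, -17.1], [-12.0, 25.1, -15.6]]
104 [[-9.3, -28.4, -1.2], [-9.1, 0.9, -17.6], [-9.5, 25.5, -17.3]]
108 [[-7.7, -27.3, 11.4], [-8.1, -0.1, 11.0], [-8.4, 21.7, 10.6]]
112 [[-5.4, -27.5, 9.5], [-6.0, -0.0, 10.9], [-6.3, 21.9, 10.4]]
116 [[-3.5, -27.3, 12.2], [-3.8, 0.0, 10.5], [-4.2, 21.8, 11.5]]
120 [[-1.3, -27.4, 11.2], [-1.6, 0.1, 10.3], [-2.0, 22.1, 10.6]]
124 [[0.9, -27.4, 10.9], [0.5, 0.1, 10.7], [0.0, 22.0, 11.9]]
128 [[4.2, -28.5, -0.2], [2.8, 0.3, 9.3], [2.2, 22.2, 11.8]]
132 [[6.6, -28.6, -1.5], [6.1, 0.8, -1.3], [5.8, 24.2, -1.4]]
136 [[8.9, -28.6, -0.7], [8.3, 0.8, -0.2], [8.0, 24.3, -1.0]]
140 [[11.3, -28.7, -1.6], [10.8, 0.9, -0.9], [10.5, 24.6, -1.9]]
144 [[13.6, -28.6, -0.8], [13.0, 0.9, -0.4], [12.7, 24.6, -1.0]]
148 [[15.9, -28.6, -0.5], [15.3, 1.0, -0.0], [15.1, 24.8, -1.2]]
152 [[18.4, -28.7, -1.4], [17.8, 1.1, -0.5], [17.6, 25.0, -2.0]]
156 [[20.8, -28.7, -1.3], [20.1, 1.1, -0.2], [19.6, 24.8, 0.5]]
160 [[13.5, -23.9, 51.3], [12.9, -1.1, 52.4], [22.2, 25.1, -0.6]]
164 [[14.2, -23.4, 57.1], [14.0, -1.2, 56.2], [14.1, 17.0, 54.2]]
168 [[16.3, -23.6, 55.7], [15.9, -1.1, 55.9], [15.7, 16.9, 55.4]]
172 [[18.0, -23.5, 56.4], [17.6, -1.1, 56.7], [17.5, 17.0, 55.7]]
```

>>> move_arm --pt "3.5 4 20 -0.003 0.008 0.007" --pt "2 3.5 18 -0.003 0.008 0.006" --pt "0 0 0 0 0 0"

```text
t: 12.3
ee_pos: [538.6, 361.4, 75.5]
orientation: [2.037, 1.931, -0.454]
ft_force: [0.4, 0.4, -2.9]
width: 49.5
```

```bash
python3 -c "
from h import *
inE();p,R=place(5,3);plan(p,R,n=1)"
```

```text
t 12.3 p [538.6 361.4  75.5] yaw 86.94 pitch -25.06 roll -0.09 F [ 0.4  0.4 -2.9] M [ 0.33 -0.08  0.02] w 49.5 q [ 0.72  0.78  1.44 -0.32  1.25  0.93]
block end: up 14.2 lat -0.2 nrm 11.7
[[9.2, 0.3, 8.7, -0.0022, 0.001, -0.0009]]
```

>>> move_arm --pt "4 0.3 4 0 0 0" --pt "3 0 4 0 0 0" --pt "0 0 0 0 0 0"

```text
t: 12.55
ee_pos: [539.4, 360.5, 65.7]
orientation: [2.042, 1.926, -0.458]
ft_force: [0.2, 0.8, -2.8]
width: 49.7
```

```bash
python3 -c "
from h import *
inE();snap('wrist','w16');inE()
p,R=place(3,0.5);plan(p,R,n=1)"
```

```text
t 12.55 p [539.4 360.5  65.7] yaw 86.7 pitch -25.13 roll -0.18 F [ 0.2  0.8 -2.8] M [ 0.41 -0.11 -0.  ] w 49.7 q [ 0.72  0.8   1.44 -0.32  1.24  0.93]
block end: up 10.9 lat 0.7 nrm 2.5
t 12.6 p [539.6 360.7  66.3] yaw 86.7 pitch -25.11 roll -0.15 F [ 0.5  0.2 -2.4] M [ 0.4  -0.05  0.03] w 49.6 q [ 0.72  0.8   1.44 -0.32  1.24  0.93]
block end: up 10.9 lat 1.0 nrm 3.0
[[7.9, -0.8, 2.6, -0.0051, 0.002, -0.0048]]
```

View pics/w16.png

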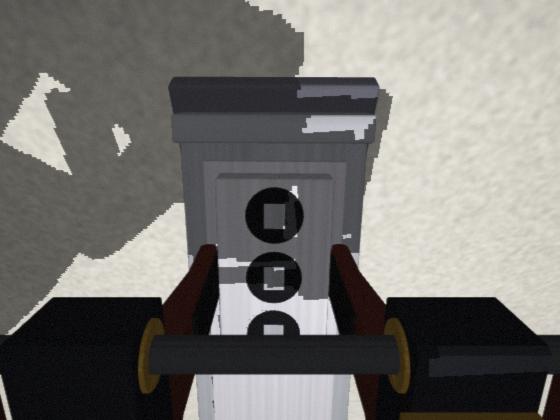

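>>> move_arm --pt "4 0 0.5 0 0 0" --pt "2.5 0 1 0 0 0" --pt "0 0 1 0 0 0"

```text
t: 12.85
ee_pos: [541.0, 366.9, 63.1]
orientation: [2.043, 1.926, -0.452]
ft_force: [0.4, -0.1, -3.3]
width: 49.7
```

```bash
python3 -c "
from h import *
inE()"
```

```text
t 12.85 p [541.  366.9  63.1] yaw 86.61 pitch -24.97 roll -0.0 F [ 0.4 -0.1 -3.3] M [ 0.38 -0.09 -0.04] w 49.7 q [ 0.72  0.8   1.43 -0.32  1.24  0.94]
block end: up 3.9 lat 2.1 nrm 3.0
```

>>> move_arm --pt "0.5 -1 2 0 0 0" --pt "0.3 -0.5 1 0 0 0"

```text
t: 13.02
ee_pos: [539.8, 367.2, 60.5]
orientation: [2.043, 1.926, -0.45]
ft_force: [0.3, -0.7, -1.9]
width: 49.8
```

```bash
python3 -c "
from h import *
inE()"
```

```text
t 13.02 p [539.8 367.2  60.5] yaw 86.62 pitch -24.91 roll 0.06 F [ 0.3 -0.7 -1.9] M [ 0.3  -0.07 -0.02] w 49.8 q [ 0.72  0.81  1.43 -0.32  1.24  0.94]
block end: up 2.5 lat 0.8 nrm 0.8
```

>>> move_arm --pt "0.5 0 1.2 0 0 0" --pt "0.5 0 0.5 0 0 0"

```text
t: 13.18
ee_pos: [539.9, 367.6, 60.0]
orientation: [2.042, 1.926, -0.45]
ft_force: [-1.7, -1.0, 3.4]
width: 49.7
```

```bash
python3 -c "
from h import *
inE();snap('wrist','w17');inE()"
```

```text
t 13.18 p [539.9 367.6  60. ] yaw 86.63 pitch -24.95 roll 0.1 F [-1.7 -1.   3.4] M [-0.26  0.27 -0.02] w 49.7 q [ 0.72  0.81  1.43 -0.32  1.24  0.94]
block end: up 2.0 lat 1.0 nrm 0.5
t 13.23 p [539.9 367.6  60. ] yaw 86.63 pitch -24.96 roll 0.1 F [-0.4 -1.   3.3] M [-0.1   0.19 -0.04] w 49.8 q [ 0.72  0.81  1.43 -0.32  1.24  0.94]
block end: up 2.0 lat 1.0 nrm 0.4
```

View pics/w17.png

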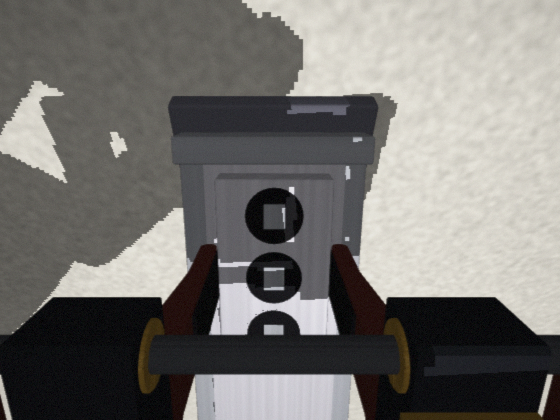

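>>> move_arm --pt "0 0 0 0 0 0" --pt "0 0 0 0 0 0" --pt "0 0 -0.5 0 0 0" --pt "0 0 -1 0 0 0" --pt "0 0 -1 0 0 0" --hand -1

```text
t: 13.65
ee_pos: [540.3, 368.9, 62.5]
orientation: [2.042, 1.926, -0.448]
ft_force: [0.3, 0.2, 0.1]
width: 79.5
```

>>> move_arm --pt "0 0 -8 0 0 0" --pt "0 0 -25 0 0 0" --pt "0 0 -38 0 0 0" --pt "0 0 -38 0 0 0" --pt "0 0 -38 0 0 0"

```text
t: 14.07
ee_pos: [539.8, 427.1, 192.7]
orientation: [2.04, 1.924, -0.477]
ft_force: [0.0, 0.9, -0.1]
width: 88.2
```

```bash
python3 -c "
from h import *
st();snap('wrist','w18');snap('scene','s18');st()
g=load('s18')['frame'][:,:,::-1]
b=cv2.resize(g[220:350,320:480],None,fx=4.5,fy=4.5,interpolation=cv2.INTER_CUBIC)
cv2.imwrite('pics/b18.png',b)"
```

```text
t 14.07 p [539.8 427.1 192.7] yaw 86.81 pitch -25.69 roll -0.64 F [ 0.   0.9 -0.1] M [ 0.17 -0.17 -0.01] w 88.2 q [ 0.78  0.72  1.26 -0.29  1.52  0.9 ]
t 14.17 p [542.7 431.7 198.6] yaw 86.66 pitch -25.1 roll -0.1 F [0.9 0.1 0. ] M [ 0.19 -0.13  0.04] w 87.8 q [ 0.78  0.72  1.25 -0.29  1.51  0.9 ]
```

View pics/w18.png

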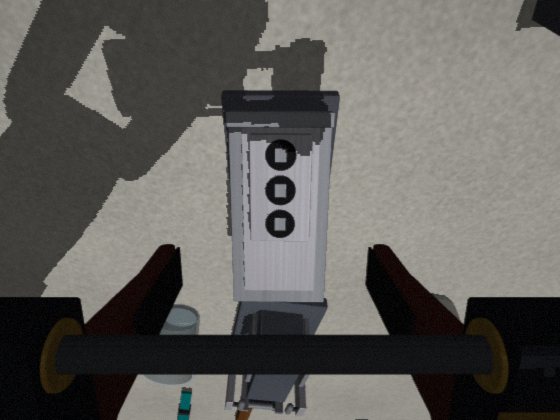

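View pics/b18.png

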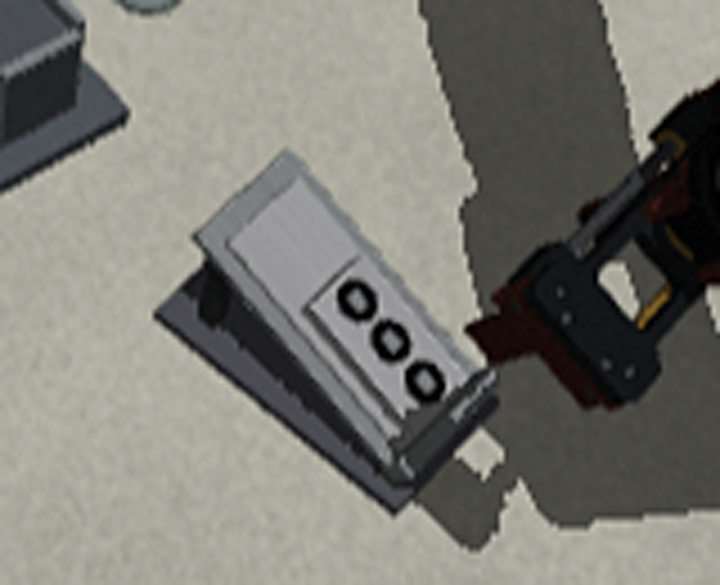

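```bash
python3 - <<'E'
from h import *
d=snap('wrist','w19');st()
cv2.imwrite('pics/w19c.png',cv2.resize(d['frame'][80:310,200:360,::-1],None,fx=2.6,fy=2.6,interpolation=cv2.INTER_CUBIC))
cv2.imwrite('pics/w19d.png',cv2.resize(d['frame'][85:175,215:345,::-1],None,fx=6,fy=6,interpolation=cv2.INTER_CUBIC))
a=np.radians(EY);x=np.array([np.cos(a),np.sin(a),0]);y=np.array([-np.sin(a),np.cos(a),0]);c,s=np.cos(np.radians(25)),np.sin(np.radians(25))
F=np.array([x*c+[0,0,s],y,-x*s+[0,0,c]])
for v in list(range(100,150,3))+list(range(230,310,5)):
    print(v,[(F@(pt(d,u,v)-E0)).round(1).tolist() for u in(262,282,300)])
E
```

```text
t 14.22 p [541.7 429.6 195.4] yaw 86.72 pitch -25.3 roll -0.27 F [-0.3  0.3 -1.1] M [ 0.12 -0.12  0.05] w 87.5 q [ 0.78  0.72  1.25 -0.29  1.51  0.91]
100 [[-20.6, -10.2, -12.3], [-20.5, 7.0, -12.6], [-20.4, 22.5, -13.3]]
103 [[-25.2, 1.2, 321.5], [-18.0, 7.0, -14.2], [-18.0, 22.4, -12.1]]
106 [[-15.6, -10.4, -15.1], [-15.5, 7.0, -14.2], [-15.4, 22.6, -14.6]]
109 [[-13.0, -10.4, -15.8], [-12.9, 7.0, -16.0], [-12.9, 22.7, -14.8]]
112 [[-10.4, -10.5, -17.4], [-10.3, 7.0, -16.5], [-10.3, 22.8, -16.2]]
115 [[-9.1, -9.7, 8.2], [-9.0, 6.6, 7.6], [-8.9, 21.3, 7.2]]
118 [[-7.0, -9.6, 12.2], [-6.8, 6.6, 11.0], [-6.7, 21.2, 9.9]]
121 [[-4.6, -9.6, 11.4], [-4.5, 6.6, 11.1], [-4.4, 21.1, 11.3]]
124 [[-2.2, -9.7, 12.0], [-2.1, 6.6, 10.7], [-2.0, 21.2, 11.4]]
127 [[0.2, -9.7, 11.3], [0.3, 6.6, 11.2], [0.3, 21.2, 11.9]]
130 [[2.6, -9.7, 11.6], [2.8, 6.6, 10.3], [2.8, 21.3, 11.0]]
133 [[5.7, -10.0, 4.1], [5.9, 6.7, 3.6], [6.0, 21.8, 3.0]]
136 [[8.0, -10.0, 6.0], [8.0, 6.6, 7.1], [8.2, 21.7, 5.7]]
139 [[9.3, -9.7, 16.4], [-25.2, 1.2, 321.5], [9.5, 21.0, 16.6]]
142 [[11.6, -9.7, 16.9], [11.6, 6.5, 17.
[... 508 characters left out ...]
7, 6.8, 3.9], [117.3, 23.4, 2.8]]
260 [[122.2, -11.8, 2.7], [122.0, 6.8, 3.4], [122.0, 23.4, 3.5]]
265 [[127.9, -11.9, 1.5], [127.4, 6.8, 2.6], [127.1, 23.5, 3.5]]
270 [[132.9, -12.0, 1.8], [132.5, 6.8, 2.8], [132.3, 23.6, 3.2]]
275 [[136.8, -12.0, 4.2], [138.1, 6.8, 1.9], [137.6, 23.7, 3.1]]
280 [[142.1, -12.0, 4.0], [143.4, 6.8, 1.8], [142.8, 23.8, 3.0]]
285 [[147.6, -12.1, 3.7], [148.6, 6.8, 1.9], [148.3, 23.9, 2.5]]
290 [[155.4, -12.4, -0.8], [155.5, 6.9, -0.9], [155.7, 24.2, -1.2]]
295 [[161.1, -12.5, -1.3], [161.0, 6.9, -1.1], [160.7, 24.3, -0.6]]
300 [[166.3, -12.6, -0.9], [165.2, 6.8, 1.0], [165.9, 24.3, -0.1]]
305 [[253.0, -18.3, -133.9], [253.8, 9.3, -135.0], [254.0, 34.1, -135.2]]
```

View pics/w19c.png

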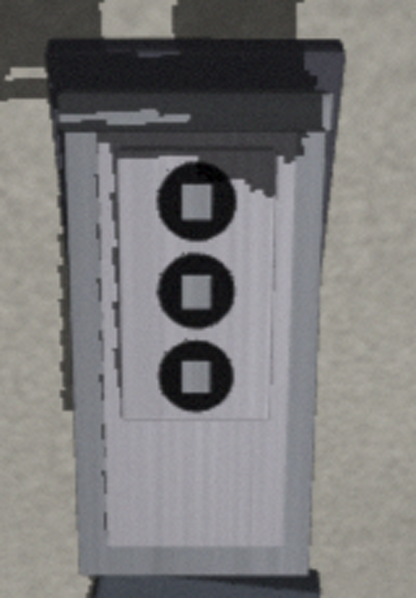

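View pics/w19d.png

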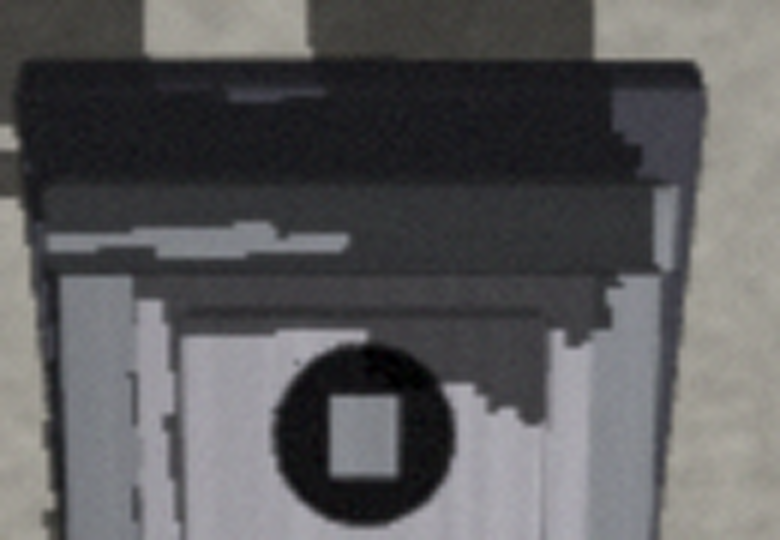

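>>> move_arm --pt "0 0 -10 0 0 0" --pt "0 0 0 0 0 0" --pt "0 0 0 0 0 0" --pt "0 0 0 0 0 0" --pt "0 0 0 0 0 0"

```text
t: 14.63
ee_pos: [540.2, 432.0, 201.9]
orientation: [2.039, 1.925, -0.473]
ft_force: [-0.2, 0.5, 0.1]
width: 88.4
```

```bash
python3 - <<'E'
from h import *
d=snap('scene','s20');st()
a=load('s18')['frame'].astype(int);b=d['frame'].astype(int)
m=(abs(a-b).max(2)>40);print('easel diff',m[240:330,350:425].sum())
for n,(u,v) in dict(handle=(253,163),blade=(272,183)).items(): print(n,pt(d,u,v).round(1))
a=load('scene0')['frame'].astype(int);m=(abs(a-b).max(2)>40)
for n,(u0,u1,v0,v1) in dict(bottle=(160,188,158,202),jar=(257,287,268,303),beaker=(341,368,190,222)).items(): print(n,m[v0:v1,u0:u1].sum())
cv2.imwrite('pics/s20.png',d['frame'][:,:,::-1])
E
```

```text
t 14.68 p [540.2 431.9 201.8] yaw 86.82 pitch -25.6 roll -0.55 F [ 0.6 -0.7 -1. ] M [ 0.14 -0.07  0.06] w 88.2 q [ 0.78  0.72  1.24 -0.28  1.53  0.9 ]
easel diff 41
handle [ 430.7 -295.7   21. ]
blade [ 447. -192.   10.]
bottle 0
jar 0
beaker 0
```

View pics/s20.png

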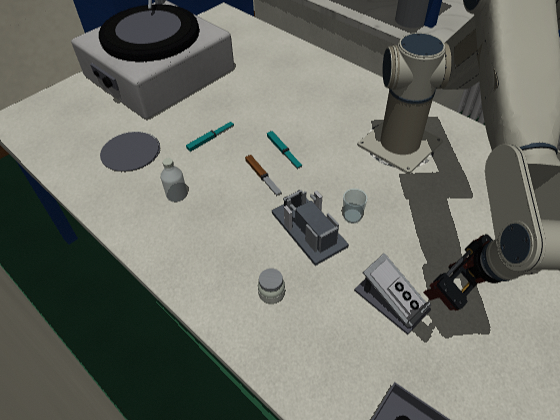

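The scene view shows the carrier on the rest around (400,290), the bar flat around (262,175), and the bystanders unmoved. I'm handing in.

```bash
python3 -c "
from h import *
print(ctrl.close_job())"
```

```text
the job is handed in; nothing more can be done
None
```

I levered the carrier's bare end up with the pry bar over the fulcrum rod, and it stayed up on the rollers when I took the bar away. I then laid the bar flat on the bench, set the carrier on the sloping rest, let go and handed the job in at about 14.7 s. The hand-in gives no verdict.

**Last checks**
- **Carrier:** it lies specimens outward and bare end up. Its block end is within about 1 mm of the ledge, it is centred to about 1 mm, and it shows no visible twist.
- **Bar:** the top of the handle reads 21 mm above the bench and the blade 10 mm, so it is flat.
- **Bottle, jar and beaker:** none showed any pixel change from the first picture.
- **Gripper:** it is open and clear of everything.

**What was less certain**
- **Wrist force while levering:** it stayed at only a few newtons, less than I expected. I judged the lift and snap from the bar's angle and the pictures.
- **Rest position:** cameras and arm readings disagreed by 1–3 mm along the slope. I therefore took the final gap to the ledge from a single picture.
- **Before and after on the rest:** the last two scene pictures differ by 41 pixels around the rest. I put that down to the gripper's shadow moving and did not check further.

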